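Unload the vise and hold the curing lamp's dead-man plunger

ROBOT

A 6-joint arm with a two-finger parallel gripper is mounted at the origin on the work surface. World frame = base frame: x ahead of the robot, y to its left, z up, the work surface at z = 0. Lengths are in m, angles in rad, forces in N, time in s.
With the tool pointing down it reaches from about 0.35 to 0.925 m from the base axis. Payload 6.4 kg.
Tool frame: the origin (TCP) lies at the very end of the fingers, on their centre line; the grasp point (between the pads) lies 19 mm behind it; x points along the fingers, z is the direction in which the jaws open and shut, and the axes are right-handed (so a half turn about x gives the same grasp; the last joint's range is limited). The gripper opens to 94 mm and grips with 3 to 60 N. Pads are 16 mm wide; open, the fingers measure 119 mm over their backs; the gripper's body (75 mm by 177 mm) begins 78 mm behind the grasp point.
Start: joints at [-1.493, 0.245, 1.558, -0, 1.339, -0.174], TCP at [0.162, -0.63, 0.205] pointing down, gripper open.
Joint ranges: [-3.13, 3.13], [-1.02, 2.26], [0.13, 2.54], [-0.95, 4.09], [0.21, 2.88], [-2.74, 2.74]. Speed limits (rad/s): [2.57, 2.57, 3.14, 3.14, 3.14, 3.14].

INTERFACE

Orientations are given as a unit quaternion [x, y, z, w].
In Python, from bench import status, optics, workorder gives the robot as it stands.
- The arm moves only by the tool servo_tool, never from a script. Its argument "series" is a list of rows, each a list of 6 numbers: the shift along the tool's x, y, z in cm, then the turn, a rotation vector about the tool's x, y, z in rad. In form: [[dx, dy, dz, rx, ry, rz], ...]. A call has 1 to 10 rows; each row shifts and turns the pose as measured when the row begins, along the tool's axes as they then stand; what a row does not reach is not made up. A row lasts 1/10 s, in which the tool goes at most 50 mm and 8.59 degrees, less where a joint would pass 70% of its speed; a pose out of reach is approached as far as the arm can. A call is refused whole if a number of a shift passes 5 or a number of a turn 0.15, either way. A call with a gripper value outside its range is refused whole. "gripper" is the opening, from -1 (shut) to 1 (fully open), so that 0 is half open, set as the call begins (left out, the last holds). The fingers move at their own pace and stop on an object; "squeeze" is the grip in N (left out, the last holds). Time passes only in rows, so rows that do not move let the fingers close. It gives the time, the measured TCP pose, the force and the opening at its end, in the units of the state.
- status.observe(): the state, without advancing time (a new reading comes with each control period).
- optics.get_image(name): name is "side" or "top" or "wrist"; returns a dict with "pixels" (400x640x3 uint8, red, green, blue), "fx", "fy", "cx", "cy" (pixels), "R" (3x3) and "t" (3): a world point X has camera coordinates R X + t; the wrist camera has in their place "mount" (4x4, takes a point from camera to tool coordinates, whose origin is the TCP and whose axes are the tool frame's). Camera axes: x right, y down, z forward; pixel columns grow to the right and rows downward; lengths in m; the calibration is good to about 2 mm. The wrist camera is an equidistant fisheye: a pixel r from the principal point sees the ray r / f radians off the axis. A picture is of the moment at which its call begins: read the wrist's pose just before it. There is no depth.
- workorder.job_done(): hands the job in, once; it reports no verdict.
The state is a dict: "clock": time; "joint_positions": joint angles; "qd": joint speeds; "tau": joint torques, N m; "tcp_pos": TCP position; "tcp_rot": TCP orientation; "contact_force": force on the tool from outside, world axes, zero at the start; "wrist_torque": the same for the moment, N m; "finger_gap": finger opening in m.
Only numpy, scipy, OpenCV 4.12 (cv2) and the standard library are available. Lean on these libraries where they do the work, as an engineer would, in place of code of your own. Each camera call takes 0.05 s, during which the arm holds its last target.

TASK

The drilled wooden doll-stand block in the blue vise is finished: slide the vise jaw fully open by its black knob and leave it open, lift the block out and seat it flat, holes up, in the yellow-rimmed nest under the curing lamp, and let go of it. Then press the lamp's dead-man plunger down with the fingertips, about 14 mm, so that the edge of its black collar stands in the stem's green band (never down into the red), keep it there for at least two seconds, and finish still holding it there: do not release it at the end. Leave the glue bottle, the cup and the brush where they are.

Things in the scene. Friction and masses are not known exactly. Their poses are not given: they have to be found in the camera images.
- vise: Fixed blue vise. Origin on the bench under it; x points from sliding to fixed jaw (roughly away from the robot). The block lies on its 36 mm wide bed, centred 30 mm along +x, underside at height 45 mm. Jaws 40 mm wide (y): the block's y ends stick out 8 mm each side. Jaw tops at 70 mm (fixed) and 83 mm (sliding, whose lip overhangs the block 6 mm: it cannot be lifted before opening).
- vise_jaw (a joint): Travel of the sliding jaw in m: 0 closed (starts at 0 to 0.004), 0.035 fully open at its stop. It opens along the vise's -x axis (roughly towards the robot), rubs with about 3 N and stays where it is left.
- jaw_knob (a point): Middle of the black upright round knob on the sliding jaw: 22 mm diameter, 29 mm tall (14.5 mm above and below this point, top 95 mm above the bench). 26 mm of room between knob and jaw; free to both y sides. Below the knob the jaw's slide lies 23 mm under this point. Moves with the jaw.
- stand_block: Loose drilled wooden block (doll-stand foot), 44 mm (x) x 56 mm (y) x 30 mm tall (z), about 55 g, three holes in its top face. Origin at the centre of its underside. It starts in the vise with its axes along the vise's; grip it from above across its two y ends (56 mm).
- nest: Fixed nest: aluminium plate, yellow-rimmed pocket open at the top, 51 mm (x) x 63 mm (y), block's long side along y (either way round). Origin on the bench under the pocket's centre; floor 12 mm, rim top 20 mm above the bench, rim 12 mm wide. A white lamp head stands on its +x side (roughly away from the robot), 70 to 120 mm from the centre, up to 95 mm high; other sides free.
- pedestal: Fixed grey dead-man pedestal, 100 mm square foot, 76 mm housing, with a round black collar (48 mm diameter) whose top edge is 64 mm above the bench. Origin on the bench under its centre. The plunger stands in the collar.
- plunger (a joint): How far the plunger is pressed down, in m: 0 at rest, 0.026 at its bottom stop. A spring: about 3 N to start, 8 N at 0.014, 12 N at the stop; comes up when let go. The collar's top edge meets white stem from 0 to 0.010, the green band from 0.010 to 0.018, red from 0.018 on.
- plunger_top (a point): Centre of the flat top of the plunger's black cap (40 mm diameter, 10 mm thick), 100 mm above the bench at rest; goes straight down with the plunger.
- glue: White glue bottle with orange cap, 52 mm diameter, 120 mm tall, bystander. Origin at the centre of its underside.
- cup: Blue cup, 76 mm diameter, 85 mm tall, bystander. Origin at the centre of its underside.
- brush: Blue-handled brush lying down, 200 mm long along its x axis, bystander. Origin at its middle, underside.
Things that resemble listed ones, but are neither listed nor needed, are in the scene too. There is more than one size of the stand_block; the one meant has the size given above.

How it is judged:
By the outcome, as a careful person would: the job done as asked, in the order asked, and still so for the second after the job is handed in, while the arm keeps its last pose, push and grip.
It also fails if it takes over 69 s, if anything falls off the work surface, if the arm or the gripper's body presses on something with over 40 N, if the wrist force passes 120 N, or if a joint passes its speed limit or range.

## Working session

There is one attempt and no reset: what is moved stays moved. The work goes in short steps, Python scripts to look and compute and a tool call to move; the robot and the scene stay as the last step left them, time stands still between calls to the robot, and variables do not carry over. Pictures are saved under pics/ and viewed, and the job is handed in when it is done.

Besides the shell and the picture viewer there is one more tool, called by a JSON object that holds its "fn" and its "kwargs", one argument or row to a line. servo_tool: Moves the arm, as the interface text tells. Its arguments: {"type":"object","properties":{"series":{"type":"array"},"gripper":{"type":"number"},"squeeze":{"type":"number"}},"required":["series"]}

```bash
ls; mkdir -p pics
cat > h.py <<'E'
import numpy as np,cv2
from bench import status,optics,workorder
from scipy.spatial.transform import Rotation as Ro
def snap(n,f):
    im=optics.get_image(n); cv2.imwrite('pics/'+f+'.png',im['pixels'][:,:,::-1]); return im
def ray(im,u,v):
    d=np.array([(u-im['cx'])/im['fx'],(v-im['cy'])/im['fy'],1.]); R=np.array(im['R']);t=np.array(im['t'])
    return -R.T@t, R.T@d
def onz(im,u,v,z):
    o,d=ray(im,u,v); return o+d*(z-o[2])/d[2]
def proj(im,X):
    c=np.array(im['R'])@np.array(X)+np.array(im['t']); return c[0]/c[2]*im['fx']+im['cx'],c[1]/c[2]*im['fy']+im['cy']
E
python3 - <<'E'
from h import *
s=status.observe();print(s)
for n in ['side','top','wrist']:
    im=snap(n,n+'0'); print({k:np.round(v,4).tolist() for k,v in im.items() if k!='pixels'})
E
```

```text
pics
{'clock': 0.0, 'joint_positions': array([-1.49307448e+00,  2.45818657e-01,  1.55900294e+00, -2.42853494e-05,
        1.33870332e+00, -1.74119939e-01]), 'qd': array([ 1.21728143e-03, -6.97890432e-05,  7.45790728e-05,  4.83384482e-04,
        1.07607656e-03, -5.14657116e-04]), 'tau': array([ 5.18072284e-05, -4.15839136e+01, -3.14598155e+01,  6.85005658e-02,
        3.31294409e-02, -1.38426476e-04]), 'tcp_pos': array([ 0.16191131, -0.62888808,  0.20434839]), 'tcp_rot': array([ 0.43374542,  0.55930178, -0.43274509,  0.55837095]), 'contact_force': array([-0.3462185 ,  0.36699879, -0.15647658]), 'wrist_torque': array([-0.01125507,  0.0638919 , -0.04669373]), 'finger_gap': 0.09405155292217507}
{'fx': 440.3999, 'fy': 440.3999, 'cx': 316.2704, 'cy': 191.7963, 'R': [[0.9929, -0.1173, 0.0208], [-0.0474, -0.5494, -0.8342], [0.1093, 0.8273, -0.551]], 't': [-0.5828, 0.1641, 0.9417]}
{'fx': 394.5604, 'fy': 394.5604, 'cx': 324.612, 'cy': 197.2479, 'R': [[-0.0063, -1.0, -0.0017], [-0.9937, 0.0064, -0.1122], [0.1122, 0.001, -0.9937]], 't': [0.1242, 0.6165, 1.0211]}
{'fx': 309.7069, 'fy': 309.7069, 'cx': 314.641, 'cy': 202.7755, 'mount': [[-0.0, -0.2694, 0.963, -0.1795], [0.0011, -0.963, -0.2694, 0.0781], [1.0, 0.0011, 0.0003, 0.0002], [0.0, 0.0, 0.0, 1.0]]}
```

View pics/side0.png

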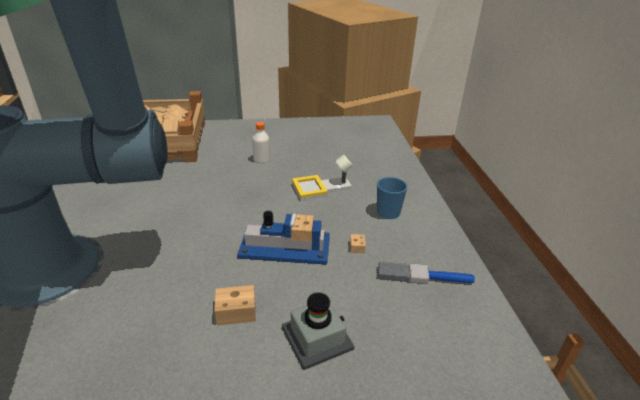

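View pics/top0.png

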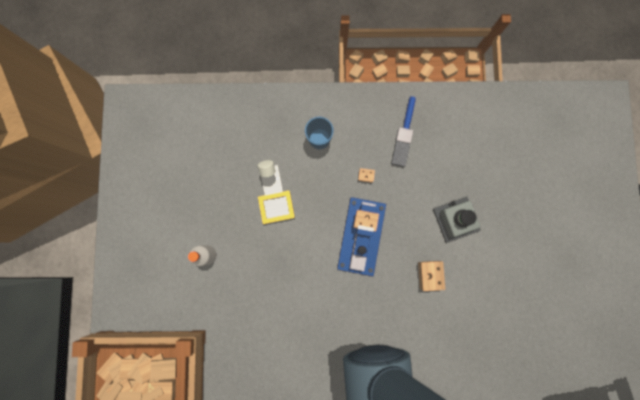

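View pics/wrist0.png

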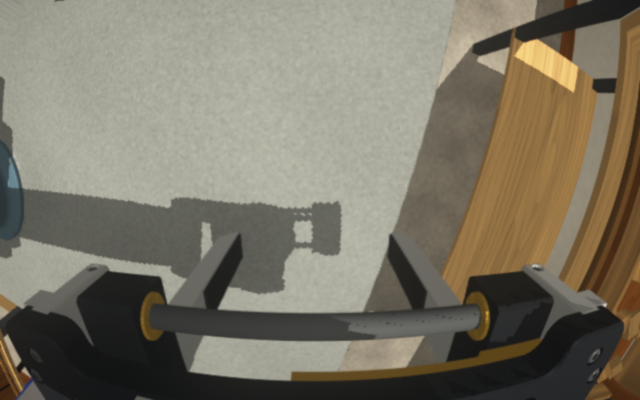

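The side view shows the vise at (285,240), the nest at (310,187) and the pedestal at (318,330). The top view shows the vise at (362,237), the nest at (277,207) and the plunger at (465,217). Next I'll take enlarged crops.

Run:
```python
import cv2,numpy as np
t=cv2.imread('pics/top0.png'); s=cv2.imread('pics/side0.png')
cv2.imwrite('pics/topc.png',cv2.resize(t[150:300,240:500],None,fx=3,fy=3,interpolation=cv2.INTER_CUBIC))
cv2.imwrite('pics/sidec.png',cv2.resize(s[150:370,220:380],None,fx=2.7,fy=2.7,interpolation=cv2.INTER_CUBIC))
```

```text
(no output)
```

View pics/topc.png

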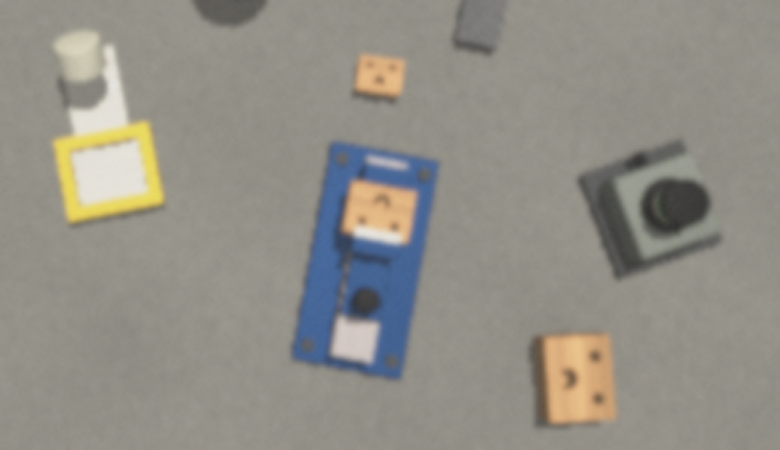

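View pics/sidec.png

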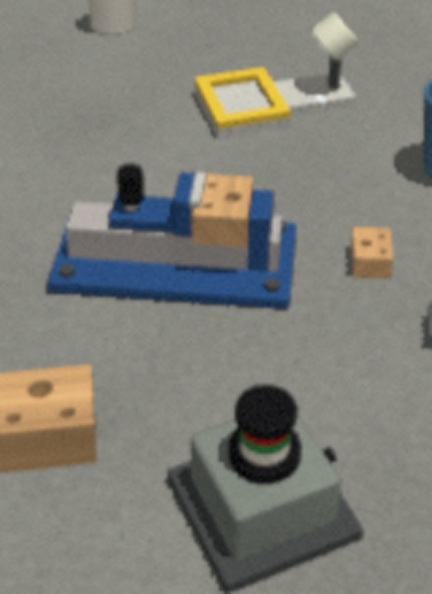

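Run:
```python
from h import *
im=optics.get_image('top'); p=im['pixels']; hsv=cv2.cvtColor(p,cv2.COLOR_RGB2HSV)
ims=optics.get_image('side'); hs=cv2.cvtColor(ims['pixels'],cv2.COLOR_RGB2HSV)
def blob(h,lo,hi,box):
    m=cv2.inRange(h,np.array(lo),np.array(hi)); k=np.zeros_like(m);x0,y0,x1,y1=box;k[y0:y1,x0:x1]=m[y0:y1,x0:x1]
    n,l,st,c=cv2.connectedComponentsWithStats(k); i=1+np.argmax(st[1:,4]); mm=(l==i).astype(np.uint8)
    ct=max(cv2.findContours(mm,0,1)[0],key=cv2.contourArea); return st[i],c[i],cv2.minAreaRect(ct),ct
def rep(name,im,h,lo,hi,box,z):
    st,c,r,ct=blob(h,lo,hi,box)
    P=np.array([onz(im,u,v,z)[:2] for u,v in cv2.boxPoints(r)])
    e=[P[1]-P[0],P[2]-P[1]]
    print(name,'c',c.round(1),'bbox',st[:4],'cen',onz(im,*c,z)[:2].round(4),'rectcen',P.mean(0).round(4),'sides',[(round(np.linalg.norm(a)*1e3,1),round(np.degrees(np.arctan2(a[1],a[0])),1)) for a in e])
rep('nest',im,hsv,[22,120,120],[35,255,255],(250,180,300,230),.020)
rep('vise blue',im,hsv,[100,120,50],[125,255,255],(330,190,395,285),.010)
rep('block',im,hsv,[8,60,140],[20,255,255],(350,205,385,235),.075)
rep('knob',im,hsv,[0,0,0],[180,255,60],(354,243,370,258),.095)
rep('cap',im,hsv,[0,0,0],[180,255,60],(440,195,485,235),.1)
rep('bigblock',im,hsv,[8,60,140],[20,255,255],(410,255,450,300),.03)
rep('cap side',ims,hs,[0,0,0],[180,255,60],(300,290,335,312),.1)
rep('knob side',ims,hs,[0,0,0],[180,255,70],(260,205,277,230),.095)
rep('nest side',ims,hs,[22,120,120],[35,255,255],(285,165,335,205),.020)
```

```text
nest c [275.9 207.5] bbox [258 191  36  33] cen [0.5918 0.2524] rectcen [0.5933 0.2526] sides [(np.float64(87.2), np.float64(-78.9)), (np.float64(74.8), np.float64(-168.6))]
vise blue c [360.3 238.8] bbox [339 199  45  76] cen [0.5062 0.0245] rectcen [0.5138 0.0212] sides [(np.float64(193.2), np.float64(-11.3)), (np.float64(94.7), np.float64(-101.1))]
block c [365.7 219.1] bbox [354 210  24  20] cen [0.5559 0.0156] rectcen [0.5539 0.0154] sides [(np.float64(45.1), np.float64(-10.3)), (np.float64(56.8), np.float64(-99.9))]
knob c [359. 251.] bbox [359 251   1   1] cen [0.4756 0.0357] rectcen [0.4756 0.0357] sides [(np.float64(0.0), np.float64(0.0)), (np.float64(0.0), np.float64(0.0))]
cap c [460.2 222.1] bbox [455 215  13  12] cen [ 0.5455 -0.2171] rectcen [ 0.5477 -0.2166] sides [(np.float64(21.8), np.float64(-57.3)), (np.float64(31.9), np.float64(-148.3))]
bigblock c [432.6 275.6] bbox [421 261  25  31] cen [ 0.4089 -0.1622] rectcen [ 0.4094 -0.1626] sides [(np.float64(61.0), np.float64(-86.3)), (np.float64(78.2), np.float64(-178.2))]
cap side c [317.8 302.7] bbox [305 293  25  19] cen [ 0.5586 -0.2436] rectcen [ 0.5576 -0.2414] sides [(np.float64(41.7), np.float64(-5.6)), (np.float64(40.3), np.float64(-98.1))]
knob side c [267.7 218.4] bbox [263 211  10  17] cen [0.4806 0.0084] rectcen [0.4801 0.0071] sides [(np.float64(19.8), np.float64(-5.1)), (np.float64(57.2), np.float64(-91.9))]
nest side c [309.1 185.8] bbox [292 175  36  23] cen [0.5961 0.2463] rectcen [0.5978 0.2493] sides [(np.float64(96.3), np.float64(12.0)), (np.float64(102.8), np.float64(-92.9))]
```

Run:
```python
from h import *
im=optics.get_image('top'); p=im['pixels']; g=p.max(2)
ims=optics.get_image('side'); gs=ims['pixels'].max(2)
print(g[243:259,352:372]); 
for nm,I,G,b,z,th in [('knob',im,g,(352,243,372,259),.095,50),('cap',im,g,(461,208,480,228),.1,50),('knobS',ims,gs,(258,206,278,230),.0805,70),('capS',ims,gs,(302,290,336,311),.095,60)]:
    x0,y0,x1,y1=b; m=(G[y0:y1,x0:x1]<th).astype(np.uint8); v,u=np.nonzero(m); 
    print(nm,len(u),u.min()+x0,u.max()+x0,v.min()+y0,v.max()+y0,'mean',u.mean()+x0,v.mean()+y0,onz(I,u.mean()+x0,v.mean()+y0,z).round(4), 'mid',onz(I,(u.min()+u.max())/2+x0,(v.min()+v.max())/2+y0,z).round(4))
```

```text
[[143 126 111 115 134 145 149 147 146 147 146 149 149 150 149 146 145 145
  149 147]
 [139 123 114 121 138 146 146 143 144 143 143 145 147 148 147 145 141 144
  148 148]
 [133 118 122 131 142 144 139 131 126 124 126 129 137 143 147 144 140 141
  146 147]
 [124 113 125 136 143 139 126 106  94  93  94 101 115 129 141 143 142 142
  145 145]
 [120 109 124 139 140 128 105  80  73  71  72  75  89 108 128 139 141 143
  145 145]
 [123 110 119 136 136 114  84  67  66  68  69  69  73  89 116 135 142 146
  144 146]
 [127 117 121 132 125  98  71  64  67  67  68  67  67  77 103 128 141 145
  146 146]
 [125 120 127 129 114  85  64  62  66  67  66  66  65  74  98 123 140 147
  147 146]
 [121 118 130 132 110  83  66  60  62  65  64  66  66  78 102 124 139 146
  147 146]
 [112 114 131 133 111  87  72  64  63  63  64  66  74  93 115 131 142 146
  148 147]
 [106 114 131 133 113  94  83  76  70  68  70  78  94 114 130 137 143 147
  148 147]
 [111 120 133 128 110  94  90  85  83  77  86 102 120 134 139 144 146 147
  147 147]
 [128 148 146 130 113 104  99  97  94  94 106 122 134 140 138 142 145 146
  146 146]
 [151 180 179 155 133 127 121 117 116 117 124 134 139 139 138 141 144 146
  146 146]
 [167 198 199 182 169 164 161 161 160 159 157 156 154 153 147 143 145 145
  146 146]
 [179 204 207 203 197 196 195 195 197 198 195 195 191 175 158 148 147 145
  146 147]]Traceback (most recent call last):
  File "<stdin>", line 7, in <module>
    return umr_minimum(a, axis, None, out, keepdims, initial, where)
ValueError: zero-size array to reduction operation minimum which has no identity
```

Run:
```python
from h import *
im=optics.get_image('top'); p=im['pixels']; g=p.max(2)
ims=optics.get_image('side'); gs=ims['pixels'].max(2)
for nm,I,G,b,z,th in [('knob',im,g,(352,243,372,259),.095,95),('cap',im,g,(458,205,482,230),.1,60),('cap',im,g,(458,205,482,230),.1,50),('knobS',ims,gs,(258,206,278,230),.0805,70),('capS',ims,gs,(302,290,336,311),.095,60)]:
    x0,y0,x1,y1=b; m=(G[y0:y1,x0:x1]<th).astype(np.uint8); v,u=np.nonzero(m); 
    if len(u)==0: print(nm,G[y0:y1,x0:x1].min());continue
    print(nm,len(u),u.min()+x0,u.max()+x0,v.min()+y0,v.max()+y0,'mean',u.mean()+x0,v.mean()+y0,onz(I,u.mean()+x0,v.mean()+y0,z).round(4), 'mid',onz(I,(u.min()+u.max())/2+x0,(v.min()+v.max())/2+y0,z).round(4))
o=np.array([0.0,0,0])
# vise: block center from top; predict
th=np.radians(-10.8);ex=np.array([np.cos(th),np.sin(th)]);b=np.array([.5549,.0155])
print('vise origin est',b-ex*.030)
cam=-np.array(im['R']).T@im['t'];print(cam, -np.array(ims['R']).T@ims['t'])
for d in np.arange(-.04,-.11,-.01): print(d,np.array(proj(im,[*(b-ex*.03+ex*d),.095])).round(1),np.array(proj(ims,[*(b-ex*.03+ex*d),.095])).round(1))
print(g[206:230,456:482])
```

```text
knob 64 357 365 246 255 mean 360.984375 250.359375 [0.4771 0.0307 0.095 ] mid [0.4768 0.0307 0.095 ]
cap 34 458 472 215 226 mean 462.7647058823529 222.73529411764707 [ 0.5438 -0.2234  0.1   ] mid [ 0.5493 -0.2292  0.1   ]
cap 1 458 458 224 224 mean 458.0 224.0 [ 0.5407 -0.2114  0.1   ] mid [ 0.5407 -0.2114  0.1   ]
knobS 131 263 272 211 226 mean 267.7709923664122 218.4351145038168 [0.4806 0.0278 0.0805] mid [0.48   0.0276 0.0805]
capS 350 306 329 293 310 mean 317.74571428571426 302.2742857142857 [ 0.5594 -0.238   0.095 ] mid [ 0.5592 -0.2363  0.095 ]
vise origin est [0.52543138 0.02112144]
[0.49878409 0.119264   1.08401568] [ 0.48345096 -0.75734969  0.66790768]
-0.04 [361.8 246.7] [270.  212.8]
-0.05 [361.1 250.7] [265.5 212.5]
-0.060000000000000005 [360.4 254.7] [261.  212.2]
-0.07 [359.7 258.7] [256.5 212. ]
-0.08000000000000002 [359.  262.7] [252.  211.7]
-0.09000000000000001 [358.3 266.7] [247.5 211.4]
-0.1 [357.6 270.8] [243.  211.2]
-0.11000000000000001 [356.9 274.8] [238.5 210.9]
[[143 149 154 154 157 157 159 159 158 156 156 157 157 156 155 154 145 142
  143 144 142 143 144 14
[... 1818 characters left out ...]
74  83  97
  115 135 146 148 147 143 146 148]
 [ 71  57  49  51  56  61  59  58  53  53  56  61  66  75  84  96 111 124
  136 145 149 149 147 145 146 146]
 [ 82  69  60  53  54  52  53  52  53  50  58  71  86 102 115 124 132 140
  143 148 149 148 147 144 144 148]
 [ 94  84  73  67  61  58  58  56  60  62  74  98 115 128 137 142 144 146
  146 146 146 145 142 139 141 146]
 [109  96  89  81  78  73  74  76  79  85 101 124 138 144 146 147 147 146
  144 143 140 135 130 127 135 143]
 [128 111 102  98  99  95  97 102 111 116 123 138 146 148 147 144 144 141
  138 130 124 119 112 115 128 143]
 [144 131 125 123 123 121 122 125 135 139 141 145 147 144 140 136 129 124
  119 112 105 102 101 106 123 138]]
```

```bash
cat >> h.py <<'E'
def Rt():
    s=status.observe(); return np.array(s['tcp_pos']),Ro.from_quat(s['tcp_rot']).as_matrix()
def goal(yawx,p):
    """z tool along nearest of +-(y axis of yaw); tool x down. prints shift in tool cm & turn"""
    P,R=Rt(); 
    for sg in (1,-1):
        z=sg*np.array([-np.sin(yawx),np.cos(yawx),0]); x=np.array([0,0,-1.]); y=np.cross(z,x)
        G=np.stack([x,y,z],1); rv=Ro.from_matrix(R.T@G).as_rotvec()
        print(sg,'shift cm',(R.T@(np.array(p)-P)*100).round(2),'turn',rv.round(3),'shift in goal axes',(G.T@(np.array(p)-P)*100).round(2))
E
python3 - <<'E'
from h import *
P,R=Rt();print(R.round(3))
im=optics.get_image('top');print(onz(im,467.7,218,.1))
goal(np.radians(-10.8),[.478,.029,.13])
E
```

```text
[[-0.     0.968  0.249]
 [ 0.     0.249 -0.968]
 [-1.     0.    -0.   ]]
[ 0.55552602 -0.23620037  0.1       ]
1 shift cm [  7.54  47.01 -55.9 ] turn [-2.701 -0.    -0.   ] shift in goal axes [  7.54 -18.71  70.61]
-1 shift cm [  7.54  47.01 -55.9 ] turn [ 0.44 -0.    0.  ] shift in goal axes [  7.54  18.71 -70.61]
```

{"fn": "servo_tool", "kwargs": {
  "series": [
    [0,1.5,-2,0.11,0,0],
    [0,3,-3.5,0.11,0,0],
    [0,3,-3.5,0.11,0,0],
    [0,3,-3.5,0.11,0,0],
    [0,0,-4.5,0,0,0],
    [0,0,-4.5,0,0,0],
    [0,0,-4.5,0,0,0],
    [0,0,-4.5,0,0,0],
    [0,0,-4.5,0,0,0],
    [0,0,-4.5,0,0,0]
  ],
  "gripper": 0.1,
  "squeeze": 20
}}

```text
clock: 1.5
tcp_pos: [0.318, -0.2265, 0.205]
tcp_rot: [-0.551, -0.441, 0.551, -0.445]
contact_force: [0.5, 0.1, 0.2]
finger_gap: 0.0516
```

Run:
```python
from h import *
goal(np.radians(-10.8),[.478,.029,.15])
```

```text
1 shift cm [  5.44  10.12 -28.41] turn [ 3.113 -0.005 -0.006] shift in goal axes [  5.5  -10.93  28.1 ]
-1 shift cm [  5.44  10.12 -28.41] turn [-0.028  0.004 -0.003] shift in goal axes [  5.5   10.93 -28.1 ]
```

{"fn": "servo_tool", "kwargs": {
  "series": [
    [0,1.5,-4,-0.03,0,0],
    [0,1.5,-4,0,0,0],
    [0,1.5,-4,0,0,0],
    [0,1.5,-4,0,0,0],
    [0,1.5,-4,0,0,0],
    [1.5,1.5,-4,0,0,0],
    [1.5,1,-2,0,0,0],
    [1,0,-1,0,0,0],
    [0,0,0,0,0,0]
  ]
}}

```text
clock: 2.4
tcp_pos: [0.4733, 0.0345, 0.1667]
tcp_rot: [0.544, 0.447, -0.541, 0.459]
contact_force: [0.2, -0.1, -1.1]
finger_gap: 0.0519
```

Run:
```python
from h import *
goal(np.radians(-10.8),[.478,.029,.15]); snap('wrist','w1')
```

```text
1 shift cm [1.69 0.54 0.45] turn [-3.132  0.024  0.011] shift in goal axes [ 1.67 -0.57 -0.45]
-1 shift cm [1.69 0.54 0.45] turn [ 0.009  0.007 -0.015] shift in goal axes [1.67 0.57 0.45]
```

View pics/w1.png

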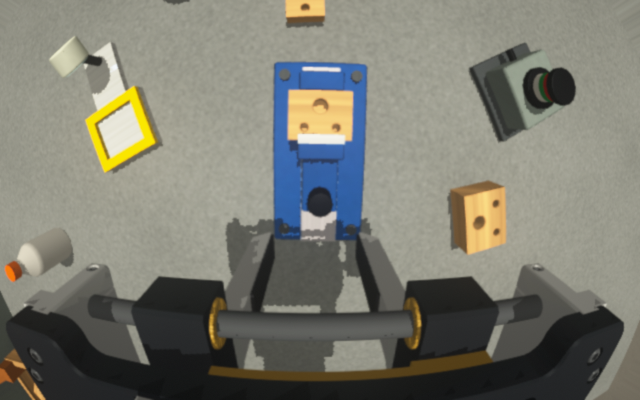

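The wrist view shows the knob at (320,201), the block at (320,115) squared up with the image, the nest at (121,130) and the cap at (561,86). I'll measure these from here as a cross-check.

```bash
cat >> h.py <<'E'
def wonz(im,P,R,u,v,z):
    M=np.array(im['mount']); a=np.array([u-im['cx'],v-im['cy']]); r=np.hypot(*a); th=r/im['fx']
    d=np.array([*(a/max(r,1e-9)*np.sin(th)),np.cos(th)]); d=R@(M[:3,:3]@d); o=P+R@M[:3,3]
    return o+d*(z-o[2])/d[2]
E
python3 - <<'E'
from h import *
P,R=Rt(); im=optics.get_image('wrist'); p=im['pixels']; h=cv2.cvtColor(p,cv2.COLOR_RGB2HSV)
def f(lo,hi,b):
    m=cv2.inRange(h,np.array(lo),np.array(hi));x0,y0,x1,y1=b;k=m*0;k[y0:y1,x0:x1]=m[y0:y1,x0:x1]
    return max(cv2.findContours(k,0,1)[0],key=cv2.contourArea)
def rect(nm,ct,z):
    W=np.array([wonz(im,P,R,*q[0],z)[:2] for q in ct])*1000
    r=cv2.minAreaRect(W.astype(np.float32)); B=cv2.boxPoints(r);e=[B[1]-B[0],B[2]-B[1]]
    print(nm,np.round(r[0],1),[(np.linalg.norm(a).round(1),np.degrees(np.arctan2(a[1],a[0])).round(1)) for a in e])
rect('nest',f([22,120,120],[35,255,255],(80,80,165,180)),.02)
rect('vise',f([100,120,40],[125,255,255],(260,50,380,245)),.010)
rect('block',f([8,60,140],[20,255,255],(280,85,360,145)),.075)
rect('knob',f([0,0,0],[180,255,60],(304,180,336,218)),.095)
rect('cap',f([0,0,0],[180,255,60],(544,60,585,110)),.1)
E
```

```text
nest [594.1 251.2] [(np.float32(91.8), np.float32(-78.7)), (np.float32(77.4), np.float32(11.3))]
vise [514.1  20.9] [(np.float32(199.4), np.float32(-11.2)), (np.float32(98.8), np.float32(78.8))]
block [554.   14.2] [(np.float32(44.3), np.float32(-10.9)), (np.float32(55.9), np.float32(79.1))]
knob [482.1  28.5] [(np.float32(19.5), np.float32(-86.0)), (np.float32(23.9), np.float32(4.0))]
cap [ 558.1 -230.3] [(np.float32(51.3), np.float32(-86.2)), (np.float32(37.5), np.float32(3.8))]
```

{"fn": "servo_tool", "kwargs": {
  "series": [
    [0,0.6,0.45,0.009,0.007,-0.015],
    [2.5,0,0,0,0,0],
    [2.5,0,0,0,0,0],
    [2,0,0,0,0,0],
    [0,0,0,0,0,0]
  ]
}}

```text
clock: 3.0
tcp_pos: [0.4837, 0.0194, 0.1024]
tcp_rot: [0.551, 0.444, -0.545, 0.45]
contact_force: [-0.8, 0.6, -1.5]
finger_gap: 0.0517
```

Run:
```python
from h import *
goal(np.radians(-11),[.479,.029,.068]); snap('wrist','w2')
```

```text
1 shift cm [ 3.43 -0.69 -0.84] turn [ 3.131 -0.019 -0.   ] shift in goal axes [3.44 0.64 0.85]
-1 shift cm [ 3.43 -0.69 -0.84] turn [-0.01   0.    -0.012] shift in goal axes [ 3.44 -0.64 -0.85]
```

View pics/w2.png

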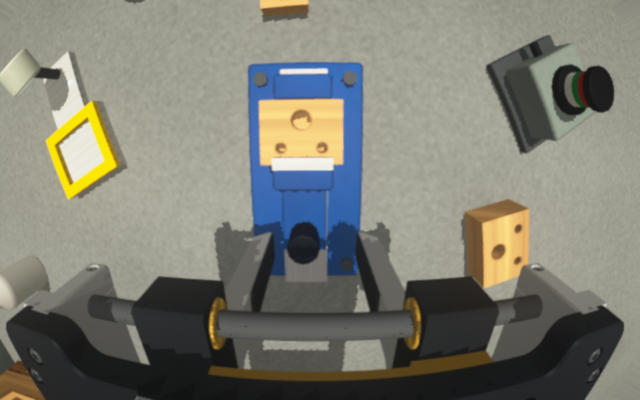

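The knob is at (303,243), slightly left of centre between the fingers, which agrees with the -0.85 cm correction.

{"fn": "servo_tool", "kwargs": {
  "series": [
    [0,-0.6,-0.8,-0.01,0,-0.012],
    [0,0,0,0,0,0],
    [0,0,0,0,0,0]
  ]
}}

```text
clock: 3.35
tcp_pos: [0.483, 0.0272, 0.1081]
tcp_rot: [0.548, 0.447, -0.544, 0.452]
contact_force: [0.2, 0.5, 0.6]
finger_gap: 0.0517
```

Run:
```python
from h import *
goal(np.radians(-11),[.479,.029,.068])
```

```text
1 shift cm [ 4.01 -0.47 -0.1 ] turn [ 3.14  -0.014  0.   ] shift in goal axes [4.01 0.43 0.1 ]
-1 shift cm [ 4.01 -0.47 -0.1 ] turn [-0.002 -0.    -0.009] shift in goal axes [ 4.01 -0.43 -0.1 ]
```

{"fn": "servo_tool", "kwargs": {
  "series": [
    [1.5,-0.4,-0.1,0,0,-0.009],
    [1.5,0,0,0,0,0],
    [1,0,0,0,0,0],
    [0,0,0,0,0,0],
    [0,0,0,0,0,0]
  ]
}}

```text
clock: 3.85
tcp_pos: [0.4797, 0.0294, 0.0664]
tcp_rot: [0.546, 0.449, -0.546, 0.45]
contact_force: [-0.6, -0.1, -0.2]
finger_gap: 0.0516
```

Run:
```python
from h import *
goal(np.radians(-11),[.479,.029,.068]); snap('wrist','w3')
```

```text
1 shift cm [-0.16 -0.06  0.05] turn [ 3.141e+00 -2.000e-03  0.000e+00] shift in goal axes [-0.16  0.06 -0.05]
-1 shift cm [-0.16 -0.06  0.05] turn [-0.001 -0.    -0.001] shift in goal axes [-0.16 -0.06  0.05]
```

View pics/w3.png

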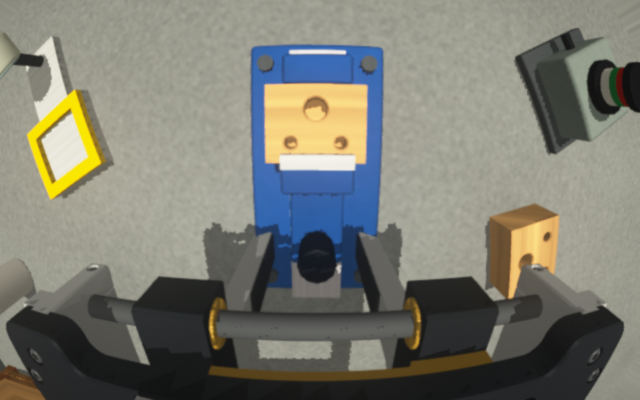

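The knob sits centred between the fingers at (317,257). I'll close on it.

{"fn": "servo_tool", "kwargs": {
  "series": [
    [0,0,0,0,0,0],
    [0,0,0,0,0,0],
    [0,0,0,0,0,0],
    [0,0,0,0,0,0],
    [0,0,0,0,0,0],
    [0,0,0,0,0,0]
  ],
  "gripper": -1,
  "squeeze": 20
}}

```text
clock: 4.5
tcp_pos: [0.4805, 0.0282, 0.0678]
tcp_rot: [0.546, 0.448, -0.545, 0.451]
contact_force: [0.9, 0.6, -0.4]
finger_gap: 0.0216
```

{"fn": "servo_tool", "kwargs": {
  "series": [
    [0,-0.5,0,0,0,0],
    [0,-0.7,0,0,0,0],
    [0,-0.7,0,0,0,0],
    [0,-0.7,0,0,0,0],
    [0,0,0,0,0,0]
  ]
}}

```text
clock: 5.0
tcp_pos: [0.4541, 0.0335, 0.0678]
tcp_rot: [0.547, 0.447, -0.544, 0.452]
contact_force: [1.2, -1.6, -1.7]
finger_gap: 0.0216
```

{"fn": "servo_tool", "kwargs": {
  "series": [
    [0,-0.5,0,0,0,0],
    [0,-0.4,0,0,0,0],
    [0,-0.3,0,0,0,0],
    [0,-0.3,0,0,0,0]
  ]
}}

```text
clock: 5.4
tcp_pos: [0.4445, 0.0354, 0.0683]
tcp_rot: [0.552, 0.442, -0.54, 0.457]
contact_force: [13.1, -2.6, -12.9]
finger_gap: 0.0216
```

Run:
```python
from h import *
s=status.observe();print(s['tcp_pos'],s['contact_force'],s['finger_gap']); snap('wrist','w4')
```

```text
[0.44450315 0.03541316 0.06832242] [ 13.06526655  -2.57122274 -12.91766301] 0.021607879141946423
```

View pics/w4.png

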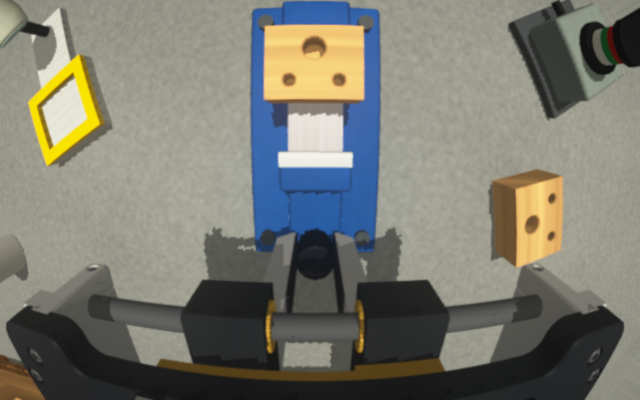

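The force rose to 13 N, so the jaw is at its stop. I'll release the knob and rise.

{"fn": "servo_tool", "kwargs": {
  "series": [
    [0,0,0,0,0,0],
    [0,0,0,0,0,0],
    [0,0,0,0,0,0],
    [0,0,0,0,0,0]
  ],
  "gripper": 0.2
}}

```text
clock: 5.85
tcp_pos: [0.4426, 0.0364, 0.0685]
tcp_rot: [0.551, 0.443, -0.541, 0.456]
contact_force: [1.1, -1.0, -0.3]
finger_gap: 0.0505
```

{"fn": "servo_tool", "kwargs": {
  "series": [
    [-1.5,0,0,0,0,0],
    [-2.5,0,0,0,0,0],
    [-2.5,0,0,0,0,0],
    [-1,0,0,0,0,0],
    [0,0,0,0,0,0]
  ],
  "gripper": 0.8
}}

```text
clock: 6.35
tcp_pos: [0.4386, 0.0375, 0.1446]
tcp_rot: [0.55, 0.445, -0.542, 0.454]
contact_force: [-0.4, -0.2, -0.2]
finger_gap: 0.0842
```

Run:
```python
from h import *
snap('wrist','w5')
P,R=Rt(); im=optics.get_image('wrist'); p=im['pixels']; h=cv2.cvtColor(p,cv2.COLOR_RGB2HSV)
print(P)
def f(lo,hi,b):
    m=cv2.inRange(h,np.array(lo),np.array(hi));x0,y0,x1,y1=b;k=m*0;k[y0:y1,x0:x1]=m[y0:y1,x0:x1]
    return max(cv2.findContours(k,0,1)[0],key=cv2.contourArea)
def rect(nm,ct,z):
    W=np.array([wonz(im,P,R,*q[0],z)[:2] for q in ct])*1000
    r=cv2.minAreaRect(W.astype(np.float32)); B=cv2.boxPoints(r);e=[B[1]-B[0],B[2]-B[1]]
    print(nm,np.round(r[0],1),[(np.linalg.norm(a).round(1),np.degrees(np.arctan2(a[1],a[0])).round(1)) for a in e])
rect('block',f([8,60,140],[20,255,255],(240,10,390,150)),.075)
rect('nest',f([22,120,120],[35,255,255],(10,20,200,220)),.02)
goal(np.radians(-11),[.5545,.0145,.12])
```

```text
[0.4382671  0.03755574 0.14384447]
block [553.4  14.4] [(np.float32(45.0), np.float32(-11.2)), (np.float32(55.8), np.float32(78.8))]
nest [594.  251.2] [(np.float32(91.9), np.float32(-78.7)), (np.float32(78.0), np.float32(11.3))]
1 shift cm [ 2.47 11.88  0.02] turn [ 3.14e+00 -2.30e-02  1.00e-03] shift in goal axes [  2.29 -11.91  -0.04]
-1 shift cm [ 2.47 11.88  0.02] turn [-0.001 -0.001 -0.014] shift in goal axes [ 2.29 11.91  0.04]
```

View pics/w5.png

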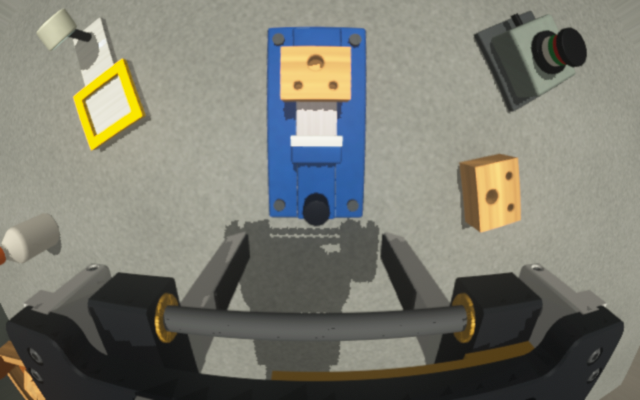

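The block shows at (316,74) with the jaw open, and measures (0.5535, 0.0144) with yaw about -11°. I'll move over it.

{"fn": "servo_tool", "kwargs": {
  "series": [
    [0,3,0,0,0,-0.014],
    [0,4,0,0,0,0],
    [0,3,0,0,0,0],
    [1.5,1.5,0,0,0,0],
    [0.5,0,0,0,0,0],
    [0,0,0,0,0,0]
  ]
}}

```text
clock: 7.05
tcp_pos: [0.5479, 0.016, 0.112]
tcp_rot: [-0.542, -0.454, 0.549, -0.445]
contact_force: [0.1, 1.2, 0.1]
finger_gap: 0.0846
```

Run:
```python
from h import *
goal(np.radians(-11),[.5538,.0144,.056])
```

```text
1 shift cm [5.59 0.7  0.05] turn [3.14e+00 2.60e-02 1.00e-03] shift in goal axes [ 5.6  -0.61 -0.05]
-1 shift cm [5.59 0.7  0.05] turn [-0.001 -0.001  0.016] shift in goal axes [5.6  0.61 0.05]
```

{"fn": "servo_tool", "kwargs": {
  "series": [
    [1,0.6,0,0,0,0.016],
    [1.5,0,0,0,0,0],
    [0,0,0,0,0,0],
    [0,0,0,0,0,0]
  ]
}}

```text
clock: 7.45
tcp_pos: [0.5497, 0.016, 0.0845]
tcp_rot: [-0.545, -0.451, 0.547, -0.448]
contact_force: [0.5, 0.4, -0.0]
finger_gap: 0.0849
```

Run:
```python
from h import *
goal(np.radians(-11),[.5538,.0144,.056]); snap('wrist','w6');snap('side','s6')
```

```text
1 shift cm [2.85 0.45 0.08] turn [3.141e+00 8.000e-03 1.000e-03] shift in goal axes [ 2.85 -0.43 -0.08]
-1 shift cm [2.85 0.45 0.08] turn [-0.001 -0.001  0.005] shift in goal axes [2.85 0.43 0.08]
```

View pics/w6.png

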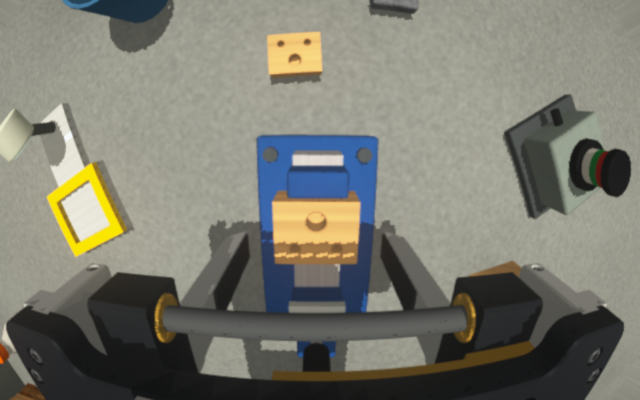

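The block spans (273–360, 195–262), centred between the fingers.

{"fn": "servo_tool", "kwargs": {
  "series": [
    [1,0.4,0.1,0,0,0.005],
    [1.2,0,0,0,0,0],
    [0.4,0,0,0,0,0],
    [0,0,0,0,0,0]
  ]
}}

```text
clock: 7.95
tcp_pos: [0.5546, 0.014, 0.0576]
tcp_rot: [0.547, 0.449, -0.545, 0.45]
contact_force: [-0.6, -0.1, 0.5]
finger_gap: 0.0844
```

Run:
```python
from h import *
goal(np.radians(-11),[.5538,.0144,.056])
```

```text
1 shift cm [ 0.16 -0.08 -0.03] turn [ 3.141e+00 -5.000e-03  1.000e-03] shift in goal axes [0.16 0.08 0.03]
-1 shift cm [ 0.16 -0.08 -0.03] turn [-0.001 -0.001 -0.003] shift in goal axes [ 0.16 -0.08 -0.03]
```

{"fn": "servo_tool", "kwargs": {
  "series": [
    [0.1,0,0,0,0,0],
    [0,0,0,0,0,0],
    [0,0,0,0,0,0],
    [0,0,0,0,0,0],
    [0,0,0,0,0,0],
    [0,0,0,0,0,0]
  ],
  "gripper": -1,
  "squeeze": 20
}}

```text
clock: 8.55
tcp_pos: [0.5549, 0.014, 0.0569]
tcp_rot: [0.547, 0.449, -0.545, 0.45]
contact_force: [0.4, -0.0, -0.6]
finger_gap: 0.0558
```

{"fn": "servo_tool", "kwargs": {
  "series": [
    [-0.5,0,0,0,0,0],
    [-1,0,0,0,0,0],
    [-2,0,0,0,0,0],
    [-2,0,0,0,0,0],
    [-1.5,0,0,0,0,0],
    [0,0,0,0,0,0]
  ]
}}

```text
clock: 9.15
tcp_pos: [0.5549, 0.014, 0.1324]
tcp_rot: [0.547, 0.448, -0.544, 0.451]
contact_force: [-0.1, 0.1, -0.8]
finger_gap: 0.0557
```

Run:
```python
from h import *
print(status.observe()['tcp_pos']); snap('wrist','w7');snap('side','s7')
goal(np.radians(11.3),[.594,.2515,.11])
```

```text
[0.554859   0.0139773  0.13240593]
1 shift cm [  2.    -0.55 -24.07] turn [ 2.752e+00 -1.000e-03  1.000e-03] shift in goal axes [ 1.98 -8.64 22.47]
-1 shift cm [  2.    -0.55 -24.07] turn [-0.39  -0.    -0.001] shift in goal axes [  1.98   8.64 -22.47]
```

View pics/w7.png

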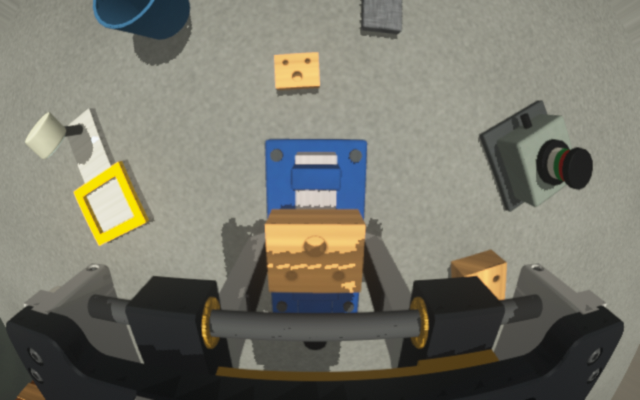

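View pics/s7.png

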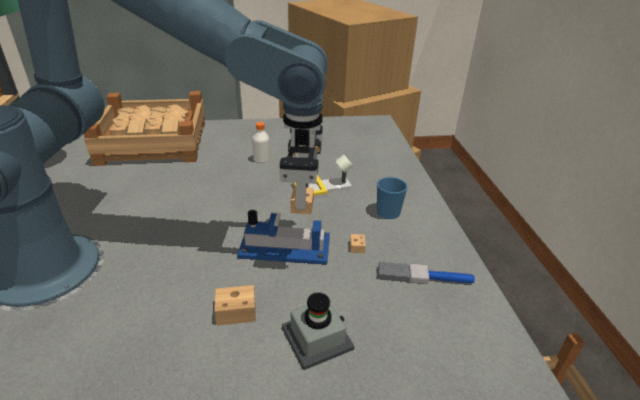

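The block is held level. I'll carry it over to the nest.

{"fn": "servo_tool", "kwargs": {
  "series": [
    [0,0,-2,-0.1,0,0],
    [0,1.5,-3.5,-0.1,0,0],
    [0,1.5,-3.5,-0.1,0,0],
    [0,1.5,-3.5,-0.09,0,0],
    [0,1,-3,0,0,0],
    [0,0.5,-2,0,0,0],
    [0,0,0,0,0,0],
    [0,0,0,0,0,0]
  ]
}}

```text
clock: 10.05
tcp_pos: [0.6008, 0.1963, 0.1192]
tcp_rot: [0.441, 0.554, -0.448, 0.546]
contact_force: [0.5, 0.1, -1.3]
finger_gap: 0.056
```

```bash
cat > m.py <<'E'
from h import *
def f(h,lo,hi,b):
    m=cv2.inRange(h,np.array(lo),np.array(hi));x0,y0,x1,y1=b;k=m*0;k[y0:y1,x0:x1]=m[y0:y1,x0:x1]
    return max(cv2.findContours(k,0,1)[0],key=cv2.contourArea)
def rect(nm,im,P,R,ct,z):
    W=np.array([wonz(im,P,R,*q[0],z)[:2] for q in ct])*1000
    r=cv2.minAreaRect(W.astype(np.float32)); B=cv2.boxPoints(r);e=[B[1]-B[0],B[2]-B[1]]
    print(nm,np.round(r[0],1),[(np.linalg.norm(a).round(1),np.degrees(np.arctan2(a[1],a[0])).round(1)) for a in e])
E
python3 - <<'E'
from m import *
P,R=Rt();im=snap('wrist','w8');h=cv2.cvtColor(im['pixels'],cv2.COLOR_RGB2HSV)
rect('nest',im,P,R,f(h,[22,120,120],[35,255,255],(0,0,640,240)),.02)
goal(np.radians(11.3),[.594,.2515,.11]);print(P)
E
```

```text
nest [594.7 253.1] [(np.float32(88.6), np.float32(-78.9)), (np.float32(76.5), np.float32(11.1))]
1 shift cm [ 0.92  0.52 -5.56] turn [-3.128 -0.024 -0.004] shift in goal axes [ 0.92 -0.43  5.57]
-1 shift cm [ 0.92  0.52 -5.56] turn [ 0.014 -0.002  0.016] shift in goal axes [ 0.92  0.43 -5.57]
[0.60081168 0.19631923 0.11923257]
```

View pics/w8.png

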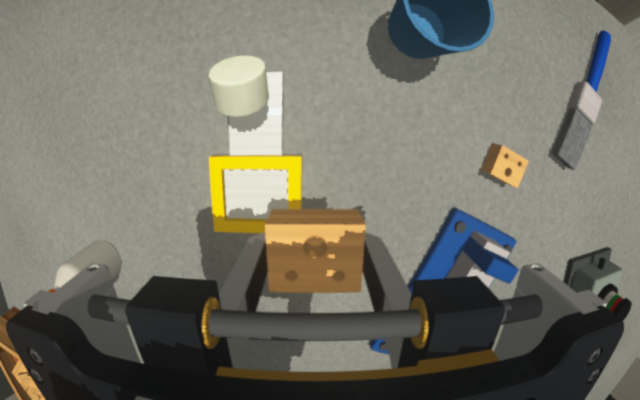

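Run:
```python
from m import *
P,R=Rt();im=optics.get_image('wrist')
for uv in [(267,224),(364,223),(268,292),(361,292)]:
    w=wonz(im,P,R,*uv,P[2]+.018); print((R.T@(w-P)*1000).round(1))
for uv in [(268,210),(363,209)]:
    w=wonz(im,P,R,*uv,P[2]-.012); print('bottom',(R.T@(w-P)*1000).round(1))
c=cv2.imread('pics/w8.png');cv2.imwrite('pics/w8c.png',cv2.resize(c[140:310,200:400],None,fx=3.5,fy=3.5,interpolation=cv2.INTER_CUBIC))
goal(np.radians(11.1),[.595,.2529,.07])
```

```text
[-18.3  20.7 -26.2]
[-18.4  21.4  27.8]
[-17.6 -24.1 -28.3]
[-17.7 -24.   28.8]
bottom [ 11.8  19.7 -30. ]
bottom [11.6 20.5 31.7]
1 shift cm [ 4.96  0.68 -5.71] turn [-3.125e+00 -2.300e-02 -3.000e-03] shift in goal axes [ 4.96 -0.52  5.73]
-1 shift cm [ 4.96  0.68 -5.71] turn [ 0.016 -0.002  0.015] shift in goal axes [ 4.96  0.52 -5.73]
```

View pics/w8c.png

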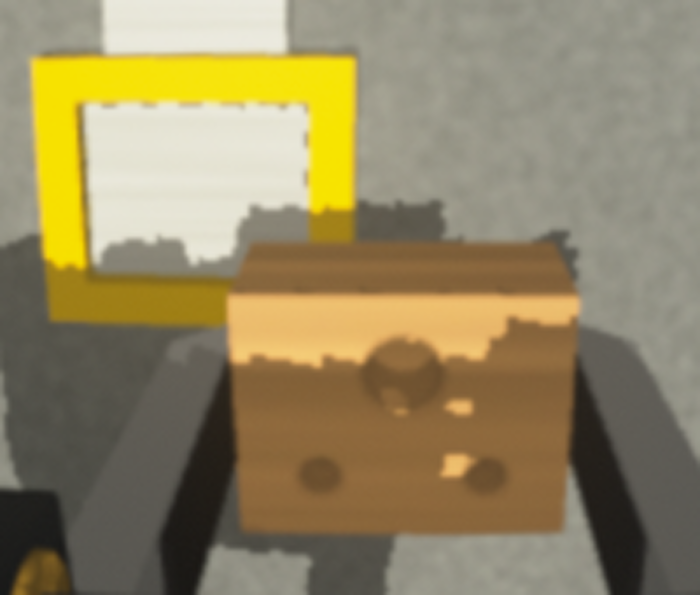

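{"fn": "servo_tool", "kwargs": {
  "series": [
    [0,0.3,-2,0.016,0,0.015],
    [0.5,0.3,-2.5,0,0,0],
    [1,0,-1,0,0,0],
    [1,0,0,0,0,0],
    [0,0,0,0,0,0],
    [0,0,0,0,0,0]
  ]
}}

```text
clock: 10.75
tcp_pos: [0.5964, 0.2449, 0.092]
tcp_rot: [0.451, 0.544, -0.452, 0.544]
contact_force: [0.1, -0.5, -0.7]
finger_gap: 0.0557
```

Run:
```python
from m import *
P,R=Rt();im=snap('wrist','w9');snap('top','t9')
goal(np.radians(11.1),[.5956,.2530,.06]);print(P)
```

```text
1 shift cm [ 3.22  0.07 -0.8 ] turn [3.133e+00 2.000e-03 1.000e-03] shift in goal axes [ 3.22 -0.07  0.8 ]
-1 shift cm [ 3.22  0.07 -0.8 ] turn [-0.009 -0.     0.001] shift in goal axes [ 3.22  0.07 -0.8 ]
[0.59642825 0.24489718 0.09196529]
```

View pics/w9.png

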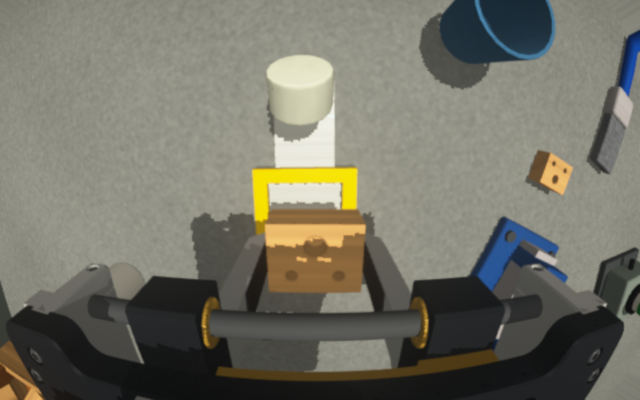

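Run:
```python
from m import *
P,R=Rt();im=optics.get_image('wrist');h=cv2.cvtColor(im['pixels'],cv2.COLOR_RGB2HSV)
m=cv2.inRange(h,np.array([22,120,120]),np.array([35,255,255]))
for v in (176,190,200):
    u=np.nonzero(m[v])[0]; g=np.diff(u); print(v,u.min(),u.max(),[ (R.T@(wonz(im,P,R,x,v,.02)-P)*1000)[1:].round(1).tolist() for x in (u.min()-.5,u.max()+.5)], [(int(u[i]),int(u[i+1])) for i in np.nonzero(g>3)[0]])
for u0 in (262,285,305,325,350):
    v=np.nonzero(m[:,u0])[0]; v=v[v<190]; print(u0,v.min(),v.max(),[(R.T@(wonz(im,P,R,u0,x,.02)-P)*1000)[1:].round(1).tolist() for x in (v.min()-.5,v.max()+.5)])
```

```text
176 252 357 [[30.9, -52.5], [30.9, 35.9]] []
190 253 356 [[18.9, -52.2], [18.9, 35.5]] [(267, 342)]
200 254 356 [[10.1, -51.8], [10.2, 35.8]] [(268, 342)]
262 168 189 [[38.0, -43.3], [19.3, -44.0]]
285 168 182 [[37.9, -24.1], [25.2, -24.3]]
305 168 183 [[37.8, -7.6], [24.3, -7.7]]
325 168 182 [[37.8, 8.8], [25.2, 8.9]]
350 167 189 [[38.8, 29.4], [19.3, 30.0]]
```

{"fn": "servo_tool", "kwargs": {
  "series": [
    [0.5,0.15,-0.8,-0.009,0,0],
    [1,0,0,0,0,0],
    [1,0,0,0,0,0],
    [0,0,0,0,0,0],
    [0,0,0,0,0,0]
  ]
}}

```text
clock: 11.4
tcp_pos: [0.5971, 0.2537, 0.0657]
tcp_rot: [0.449, 0.546, -0.449, 0.546]
contact_force: [0.8, 0.3, -0.1]
finger_gap: 0.0554
```

Run:
```python
from m import *
P,R=Rt();im=snap('wrist','w10');h=cv2.cvtColor(im['pixels'],cv2.COLOR_RGB2HSV)
m=cv2.inRange(h,np.array([22,120,120]),np.array([35,255,255]))
for v in (180,190,200):
    u=np.nonzero(m[v])[0]; g=np.diff(u); print(v,u.min(),u.max(),[ (R.T@(wonz(im,P,R,x,v,.02)-P)*1000)[1:].round(1).tolist() for x in (u.min()-.5,u.max()+.5)], [(int(u[i]),int(u[i+1])) for i in np.nonzero(g>3)[0]])
for u0 in (285,305,325,345):
    v=np.nonzero(m[:,u0])[0]; v=v[v<200]; print(u0,v.min(),v.max(),[(R.T@(wonz(im,P,R,u0,x,.02)-P)*1000)[1:].round(1).tolist() for x in (v.min()-.5,v.max()+.5)])
goal(np.radians(11.1),[.5956,.2530,.023]);print(P)
```

```text
180 257 373 [[32.8, -43.3], [32.9, 44.5]] []
190 257 372 [[25.1, -43.6], [25.2, 44.0]] []
200 258 372 [[17.2, -43.2], [17.4, 44.4]] [(273, 356)]
285 177 193 [[35.3, -21.7], [22.3, -21.9]]
305 176 192 [[36.0, -6.8], [23.1, -6.9]]
325 177 192 [[35.3, 8.0], [23.1, 8.1]]
345 177 193 [[35.4, 22.8], [22.4, 23.1]]
1 shift cm [ 4.25 -0.13  0.04] turn [-3.141e+00 -1.000e-03 -1.000e-03] shift in goal axes [ 4.25  0.14 -0.03]
-1 shift cm [ 4.25 -0.13  0.04] turn [ 0.    -0.     0.001] shift in goal axes [ 4.25 -0.14  0.03]
[0.59712504 0.2536859  0.0657209 ]
```

View pics/w10.png

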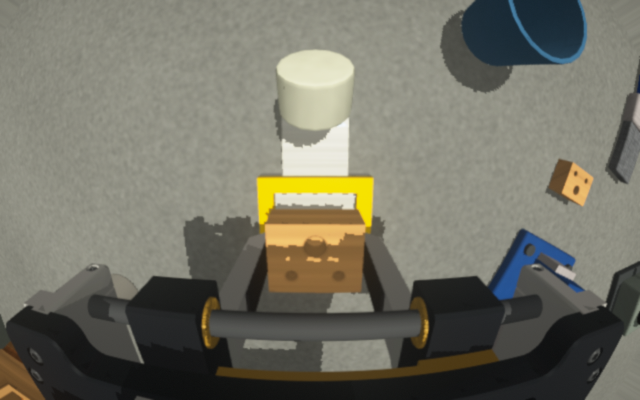

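{"fn": "servo_tool", "kwargs": {
  "series": [
    [1,-0.08,0,0,0,0],
    [1,0,0,0,0,0],
    [0.5,0,0,0,0,0],
    [0,0,0,0,0,0],
    [0,0,0,0,0,0]
  ]
}}

```text
clock: 11.95
tcp_pos: [0.596, 0.2533, 0.0382]
tcp_rot: [0.449, 0.546, -0.449, 0.546]
contact_force: [-0.1, 0.3, -0.7]
finger_gap: 0.0558
```

Run:
```python
from m import *
P,R=Rt();im=snap('wrist','w11');h=cv2.cvtColor(im['pixels'],cv2.COLOR_RGB2HSV)
m=cv2.inRange(h,np.array([22,120,120]),np.array([35,255,255]))
for v in (190,196,202,208):
    u=np.nonzero(m[v])[0]; g=np.diff(u); print(v,u.min(),u.max(),[ (R.T@(wonz(im,P,R,x,v,.02)-P)*1000)[1:].round(1).tolist() for x in (u.min()-.5,u.max()+.5)], [(int(u[i]),int(u[i+1])) for i in np.nonzero(g>3)[0]])
for u0 in (285,305,325,345):
    v=np.nonzero(m[:,u0])[0]; v=v[v<215]; print(u0,v.min(),v.max(),[(R.T@(wonz(im,P,R,u0,x,.02)-P)*1000)[1:].round(1).tolist() for x in (v.min()-.5,v.max()+.5)])
goal(np.radians(11.1),[.5963,.2535,.023]);print(P)
c=cv2.imread('pics/w11.png');cv2.imwrite('pics/w11c.png',cv2.resize(c[140:310,200:430],None,fx=3.4,fy=3.4,interpolation=cv2.INTER_CUBIC))
```

```text
190 249 380 [[31.6, -43.7], [31.7, 44.1]] []
196 249 380 [[27.5, -43.9], [27.6, 44.4]] []
202 250 379 [[23.3, -43.5], [23.4, 43.9]] [(268, 360)]
208 250 379 [[19.1, -43.7], [19.2, 44.2]] [(268, 360)]
285 182 201 [[37.2, -19.1], [23.7, -19.4]]
305 182 201 [[37.2, -6.0], [23.7, -6.1]]
325 182 201 [[37.2, 7.1], [23.7, 7.2]]
345 182 201 [[37.3, 20.1], [23.7, 20.5]]
1 shift cm [ 1.52  0.04 -0.01] turn [-3.141e+00 -1.000e-03 -0.000e+00] shift in goal axes [ 1.52 -0.04  0.01]
-1 shift cm [ 1.52  0.04 -0.01] turn [ 0.    -0.     0.001] shift in goal axes [ 1.52  0.04 -0.01]
[0.59600667 0.25331768 0.03823714]
```

View pics/w11c.png

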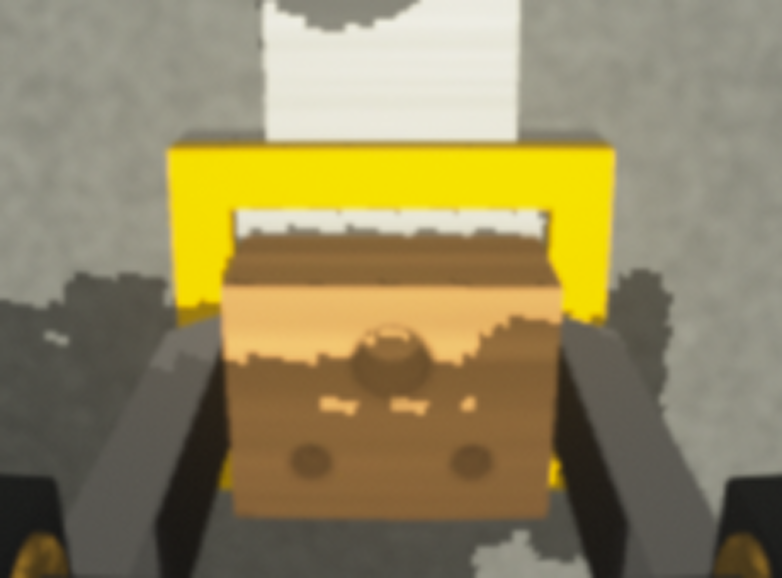

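Alignment is within about 1 mm, so I'll lower it in gently.

{"fn": "servo_tool", "kwargs": {
  "series": [
    [0.5,0.04,0,0,0,0],
    [0.4,0,0,0,0,0],
    [0,0,0,0,0,0],
    [0,0,0,0,0,0]
  ]
}}

```text
clock: 12.4
tcp_pos: [0.597, 0.2535, 0.0293]
tcp_rot: [0.45, 0.546, -0.449, 0.546]
contact_force: [0.3, 0.4, -0.7]
finger_gap: 0.0558
```

{"fn": "servo_tool", "kwargs": {
  "series": [
    [0.2,0,0,0,0,0],
    [0.2,0,0,0,0,0],
    [0.1,0,0,0,0,0],
    [0,0,0,0,0,0]
  ]
}}

```text
clock: 12.8
tcp_pos: [0.5972, 0.2536, 0.0242]
tcp_rot: [0.45, 0.546, -0.449, 0.546]
contact_force: [-0.5, 0.1, -0.3]
finger_gap: 0.0558
```

{"fn": "servo_tool", "kwargs": {
  "series": [
    [0.05,0,0,0,0,0],
    [0.05,0,0,0,0,0],
    [0,0,0,0,0,0]
  ]
}}

```text
clock: 13.1
tcp_pos: [0.5975, 0.2537, 0.0238]
tcp_rot: [0.45, 0.546, -0.449, 0.546]
contact_force: [0.4, -0.0, -0.5]
finger_gap: 0.0559
```

Run:
```python
from m import *
P,R=Rt();im=snap('wrist','w12');print(status.observe()['contact_force'],P)
c=cv2.imread('pics/w12.png');cv2.imwrite('pics/w12c.png',cv2.resize(c[140:310,200:430],None,fx=3.4,fy=3.4,interpolation=cv2.INTER_CUBIC))
```

```text
[ 0.51977525  0.72526222 -0.87030524] [0.5974765  0.25365327 0.02381026]
```

View pics/w12c.png

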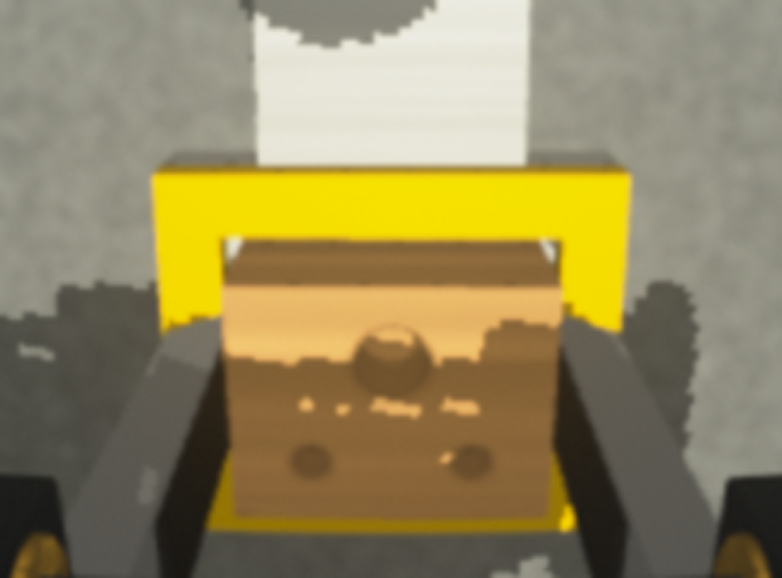

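The block is inside the pocket. I'll lower it a hair more and release.

{"fn": "servo_tool", "kwargs": {
  "series": [
    [0.06,-0.05,0,0,0,0],
    [0,0,0,0,0,0]
  ]
}}

```text
clock: 13.35
tcp_pos: [0.5975, 0.2537, 0.0237]
tcp_rot: [0.45, 0.546, -0.448, 0.547]
contact_force: [-0.4, 0.0, 0.1]
finger_gap: 0.0558
```

{"fn": "servo_tool", "kwargs": {
  "series": [
    [0,0,0,0,0,0],
    [0,0,0,0,0,0],
    [0,0,0,0,0,0],
    [0,0,0,0,0,0]
  ],
  "gripper": 0.6
}}

```text
clock: 13.75
tcp_pos: [0.5974, 0.2536, 0.0233]
tcp_rot: [0.45, 0.546, -0.448, 0.547]
contact_force: [1.2, -0.2, 0.6]
finger_gap: 0.0751
```

{"fn": "servo_tool", "kwargs": {
  "series": [
    [-1,0,0,0,0,0],
    [-2.5,0,0,0,0,0],
    [-4,0,0,0,0,0],
    [-3,-1,0,0,0,0],
    [-1,-1,0,0,0,0],
    [0,-1,0,0,0,0],
    [0,0,0,0,0,0]
  ]
}}

```text
clock: 14.45
tcp_pos: [0.5668, 0.2476, 0.1457]
tcp_rot: [0.45, 0.545, -0.448, 0.547]
contact_force: [0.0, -1.2, -0.3]
finger_gap: 0.0754
```

Run:
```python
from m import *
P,R=Rt();im=snap('wrist','w13');h=cv2.cvtColor(im['pixels'],cv2.COLOR_RGB2HSV)
rect('block top',im,P,R,f(h,[5,60,60],[20,255,255],(230,120,400,290)),.042)
s=snap('side','s13')
c=cv2.imread('pics/w13.png');cv2.imwrite('pics/w13c.png',cv2.resize(c[140:310,200:430],None,fx=3.4,fy=3.4,interpolation=cv2.INTER_CUBIC))
c=cv2.imread('pics/s13.png');cv2.imwrite('pics/s13c.png',cv2.resize(c[140:290,230:400],None,fx=3.7,fy=3.7,interpolation=cv2.INTER_CUBIC))
print([ (x,y) and np.round(proj(s,[x,y,z]),1).tolist() for x,y,z in [(.5945,.2527,.042)]])
```

```text
block top [597.7 253.6] [(np.float32(56.8), np.float32(-78.9)), (np.float32(45.3), np.float32(11.1))]
[[308.4, 177.8]]
```

View pics/w13c.png

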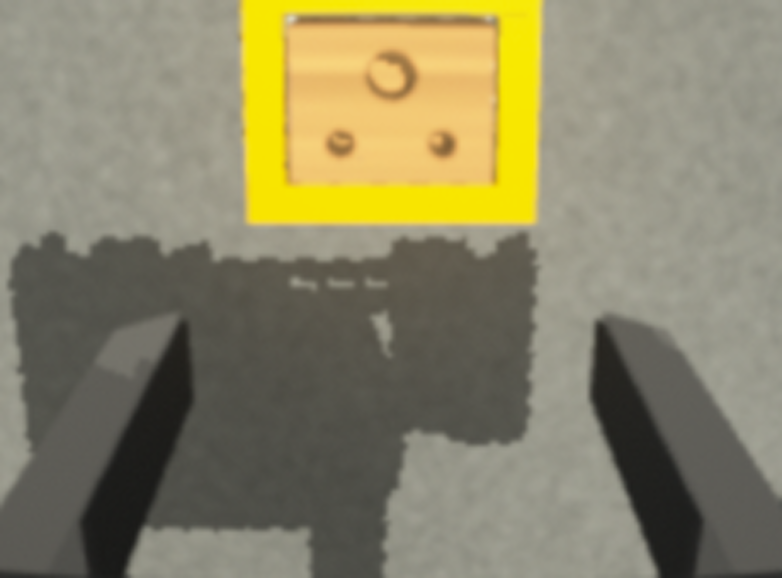

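View pics/s13c.png

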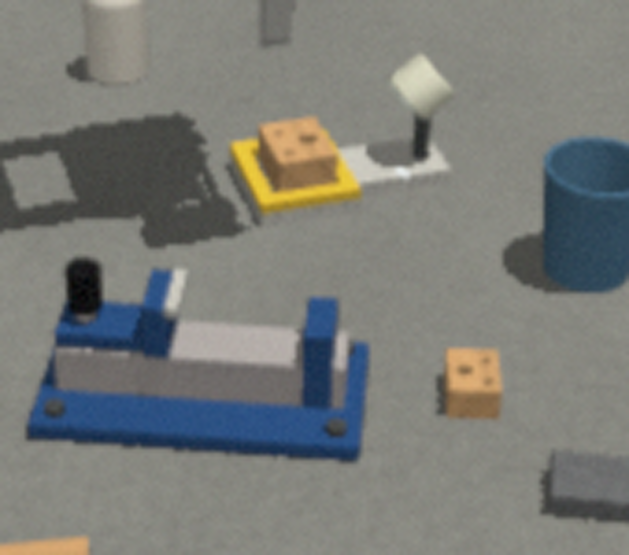

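The block is flat in the nest with its holes up and the jaw is open. Now for the plunger.

Run:
```python
from m import *
goal(np.radians(11.1),[.557,-.2365,.165])
goal(np.radians(-11.1),[.557,-.2365,.165])
```

```text
1 shift cm [ -2.05 -10.33  47.29] turn [-3.142e+00  6.000e-03 -1.000e-03] shift in goal axes [ -2.    10.33 -47.3 ]
-1 shift cm [ -2.05 -10.33  47.29] turn [ 0.    -0.    -0.004] shift in goal axes [ -2.   -10.33  47.3 ]
1 shift cm [ -2.05 -10.33  47.29] turn [-2.754e+00  5.000e-03 -2.000e-03] shift in goal axes [ -2.   -8.3 -47.7]
-1 shift cm [ -2.05 -10.33  47.29] turn [ 0.387 -0.001 -0.003] shift in goal axes [-2.   8.3 47.7]
```

{"fn": "servo_tool", "kwargs": {
  "series": [
    [-1,-0.5,2.5,0,0,0],
    [-0.8,-1,4.5,0,0,0],
    [0,-1,4.5,0,0,0],
    [0,-1,4.5,0,0,0],
    [0,-1,4.5,0,0,0],
    [0,-1,4.5,0,0,0],
    [0,-1,4.5,0,0,0],
    [0,-1,4.5,0,0,0],
    [0,-0.5,3,0,0,0],
    [0,0,0,0,0,0]
  ],
  "gripper": -1
}}

```text
clock: 15.55
tcp_pos: [0.5574, -0.1448, 0.1513]
tcp_rot: [0.447, 0.551, -0.45, 0.542]
contact_force: [-0.6, 0.2, 0.3]
finger_gap: 0.0007
```

Run:
```python
from m import *
P,R=Rt();im=snap('wrist','w14');print(P)
goal(np.radians(11.1),[.557,-.2365,.165])
```

```text
[ 0.55740203 -0.14481956  0.15126298]
1 shift cm [-1.45 -1.87  9.14] turn [-3.137 -0.02  -0.011] shift in goal axes [-1.41  1.81 -9.16]
-1 shift cm [-1.45 -1.87  9.14] turn [ 0.004 -0.007  0.013] shift in goal axes [-1.41 -1.81  9.16]
```

View pics/w14.png

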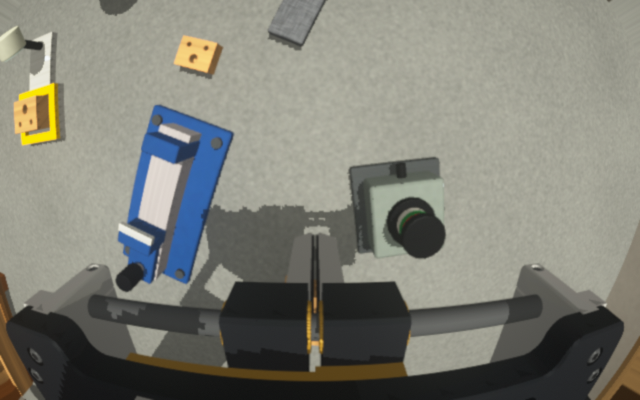

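The cap is at about (423,237). I'll measure it.

Run:
```python
from m import *
P,R=Rt();im=optics.get_image('wrist');h=cv2.cvtColor(im['pixels'],cv2.COLOR_RGB2HSV)
g=im['pixels'].max(2); print(np.nonzero(g[236,380:470]<50)[0][[0,-1]]+380, np.nonzero(g[200:275,426]<50)[0][[0,-1]]+200)
for uv in [(401,237),(445.5,237),(424,258),(424,215)]: print(uv,wonz(im,P,R,*uv,.1).round(4))
c=cv2.imread('pics/w14.png');cv2.imwrite('pics/w14c.png',cv2.resize(c[190:270,370:460],None,fx=7,fy=7,interpolation=cv2.INTER_CUBIC))
```

```text
[394 445] [203 256]
(401, 237) [ 0.5554 -0.2159  0.1   ]
(445.5, 237) [ 0.5624 -0.2558  0.1   ]
(424, 258) [ 0.5402 -0.2425  0.1   ]
(424, 215) [ 0.5776 -0.2298  0.1   ]
```

View pics/w14c.png

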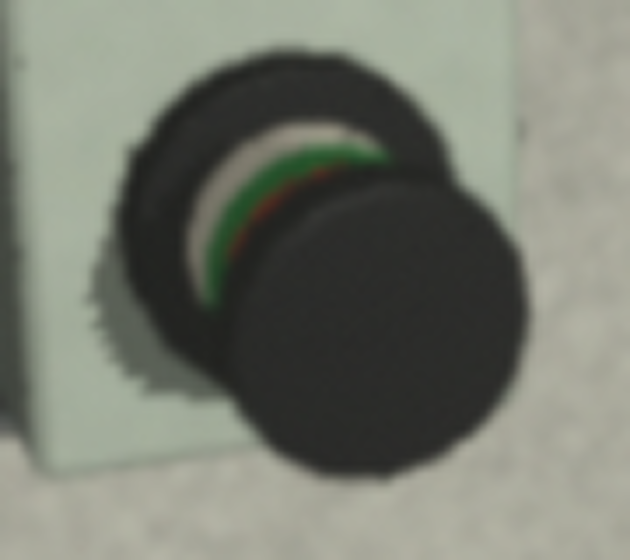

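{"fn": "servo_tool", "kwargs": {
  "series": [
    [0,-0.6,3,0.004,-0.007,0.013],
    [0,-0.6,3.5,0,0,0],
    [0.5,-0.5,2.5,0,0,0],
    [0.8,0,0,0,0,0],
    [0.5,0,0,0,0,0],
    [0,0,0,0,0,0]
  ]
}}

```text
clock: 16.25
tcp_pos: [0.5591, -0.2248, 0.1284]
tcp_rot: [0.446, 0.552, -0.445, 0.547]
contact_force: [-0.4, 0.3, -0.2]
finger_gap: 0.0003
```

Run:
```python
from m import *
P,R=Rt();print(P)
goal(np.radians(11.1),[.5585,-.2362,.1])
```

```text
[ 0.55913248 -0.22484161  0.12839444]
1 shift cm [ 2.83 -0.29  1.12] turn [-3.127 -0.004 -0.011] shift in goal axes [ 2.84  0.28 -1.1 ]
-1 shift cm [ 2.83 -0.29  1.12] turn [ 0.014 -0.007  0.002] shift in goal axes [ 2.84 -0.28  1.1 ]
```

{"fn": "servo_tool", "kwargs": {
  "series": [
    [1,-0.3,1.1,0.014,-0.007,0],
    [0.6,0,0,0,0,0],
    [0,0,0,0,0,0],
    [0,0,0,0,0,0]
  ]
}}

```text
clock: 16.65
tcp_pos: [0.5585, -0.2333, 0.1104]
tcp_rot: [0.448, 0.548, -0.449, 0.546]
contact_force: [-0.1, 0.4, -0.4]
finger_gap: 0.0005
```

Run:
```python
from m import *
P,R=Rt();print(P);snap('wrist','w15');snap('side','s15');snap('top','t15')
goal(np.radians(11.1),[.5585,-.2362,.1])
c=cv2.imread('pics/s15.png');cv2.imwrite('pics/s15c.png',cv2.resize(c[230:360,260:380],None,fx=4.5,fy=4.5,interpolation=cv2.INTER_CUBIC))
```

```text
[ 0.55854891 -0.23331631  0.11039985]
1 shift cm [ 1.09 -0.07  0.25] turn [-3.139 -0.004  0.   ] shift in goal axes [ 1.09  0.07 -0.25]
-1 shift cm [ 1.09 -0.07  0.25] turn [0.003 0.    0.003] shift in goal axes [ 1.09 -0.07  0.25]
```

View pics/w15.png

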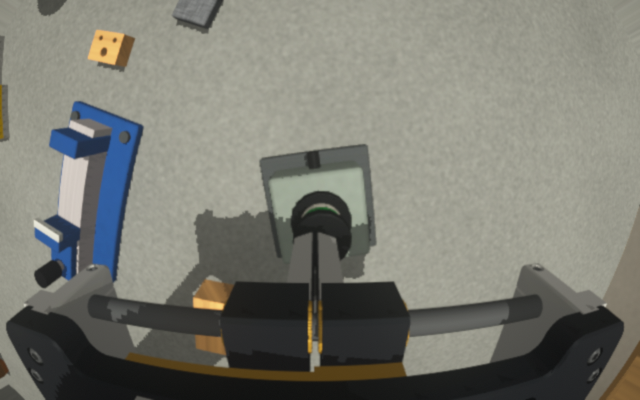

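View pics/s15c.png

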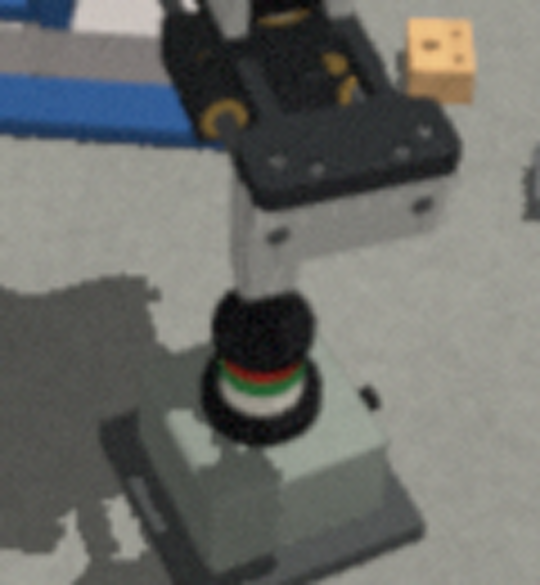

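{"fn": "servo_tool", "kwargs": {
  "series": [
    [0.4,-0.07,0.25,0,0,0],
    [0.5,0,0,0,0,0],
    [0.4,0,0,0,0,0],
    [0.3,0,0,0,0,0],
    [0,0,0,0,0,0]
  ]
}}

```text
clock: 17.3
tcp_pos: [0.5593, -0.237, 0.0958]
tcp_rot: [0.448, 0.547, -0.449, 0.547]
contact_force: [-2.5, 0.8, 4.5]
finger_gap: 0.0007
```

{"fn": "servo_tool", "kwargs": {
  "series": [
    [0.3,0,0,0,0,0],
    [0.3,0,0,0,0,0],
    [0.2,0,0,0,0,0],
    [0,0,0,0,0,0]
  ]
}}

```text
clock: 17.7
tcp_pos: [0.5595, -0.237, 0.0904]
tcp_rot: [0.448, 0.547, -0.449, 0.547]
contact_force: [-2.6, 1.3, 6.7]
finger_gap: 0.0005
```

{"fn": "servo_tool", "kwargs": {
  "series": [
    [0.3,0,0,0,0,0],
    [0.2,0,0,0,0,0],
    [0,0,0,0,0,0]
  ]
}}

```text
clock: 18.0
tcp_pos: [0.5595, -0.237, 0.0882]
tcp_rot: [0.447, 0.547, -0.449, 0.546]
contact_force: [-3.1, 1.8, 6.8]
finger_gap: 0.0002
```

Run:
```python
from m import *
P,R=Rt();print(P,status.observe()['contact_force']);snap('wrist','w16');snap('side','s16')
c=cv2.imread('pics/s16.png');cv2.imwrite('pics/s16c.png',cv2.resize(c[285:345,290:350],None,fx=9,fy=9,interpolation=cv2.INTER_CUBIC))
c=cv2.imread('pics/w16.png');cv2.imwrite('pics/w16c.png',cv2.resize(c[170:270,270:370],None,fx=5,fy=5,interpolation=cv2.INTER_CUBIC))
```

```text
[ 0.55952853 -0.23704203  0.08820642] [-3.12809899  1.83511329  6.82456839]
```

View pics/s16c.png

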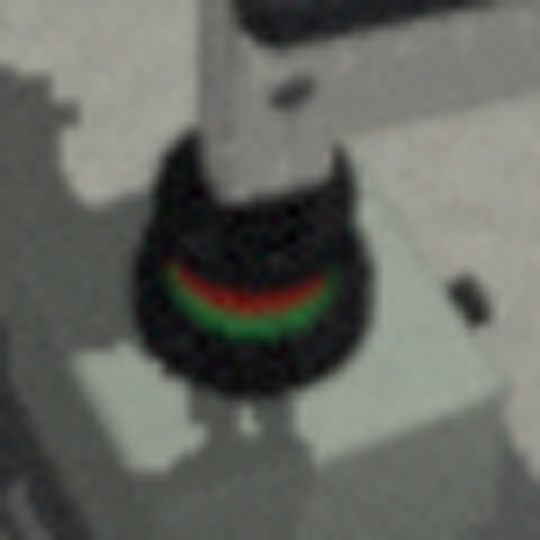

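View pics/w16c.png

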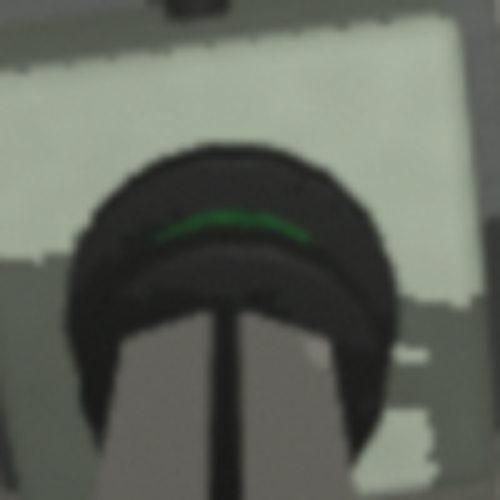

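The white is gone and the collar edge is in the green at about 12 mm. I'll press about 2 mm more.

{"fn": "servo_tool", "kwargs": {
  "series": [
    [0.25,0,0,0,0,0],
    [0.15,0,0,0,0,0],
    [0,0,0,0,0,0]
  ]
}}

```text
clock: 18.4
tcp_pos: [0.5596, -0.237, 0.0875]
tcp_rot: [0.447, 0.548, -0.449, 0.546]
contact_force: [-3.1, 1.9, 7.5]
finger_gap: 0.0004
```

Run:
```python
from m import *
P,R=Rt();print(P,status.observe()['contact_force']);snap('side','s17')
c=cv2.imread('pics/s17.png');cv2.imwrite('pics/s17c.png',cv2.resize(c[285:345,290:350],None,fx=9,fy=9,interpolation=cv2.INTER_CUBIC))
```

```text
[ 0.55956255 -0.23703087  0.08745606] [-3.11241917  1.87571342  7.50163893]
```

View pics/s17c.png

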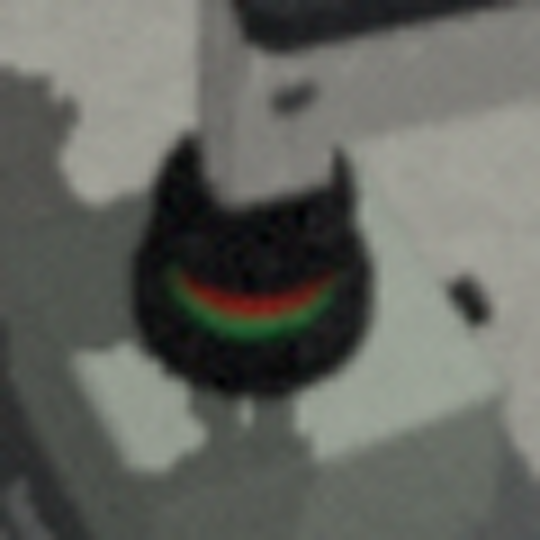

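{"fn": "servo_tool", "kwargs": {
  "series": [
    [0.3,0,0,0,0,0],
    [0.15,0,0,0,0,0],
    [0.1,0,0,0,0,0],
    [0.1,0,0,0,0,0]
  ]
}}

```text
clock: 18.85
tcp_pos: [0.5595, -0.2371, 0.0856]
tcp_rot: [0.446, 0.549, -0.45, 0.546]
contact_force: [-4.2, 2.4, 8.7]
finger_gap: 0.0001
```

{"fn": "servo_tool", "kwargs": {
  "series": [
    [0.05,0,0,0,0,0],
    [0.05,0,0,0,0,0],
    [0.05,0,0,0,0,0],
    [0.05,0,0,0,0,0],
    [0.05,0,0,0,0,0]
  ]
}}

```text
clock: 19.35
tcp_pos: [0.5596, -0.237, 0.0885]
tcp_rot: [0.446, 0.55, -0.45, 0.545]
contact_force: [-2.9, 1.6, 8.1]
finger_gap: 0.0006
```

Run:
```python
from m import *
P,R=Rt();print(P,status.observe()['contact_force']);snap('side','s18');snap('wrist','w18')
print(Rt()[0])
c=cv2.imread('pics/s18.png');cv2.imwrite('pics/s18c.png',cv2.resize(c[285:345,290:350],None,fx=9,fy=9,interpolation=cv2.INTER_CUBIC))
```

```text
[ 0.55955824 -0.23701987  0.08845216] [-2.8898035   1.59716971  8.10020134]
[ 0.55958251 -0.23705179  0.08850348]
```

View pics/s18c.png

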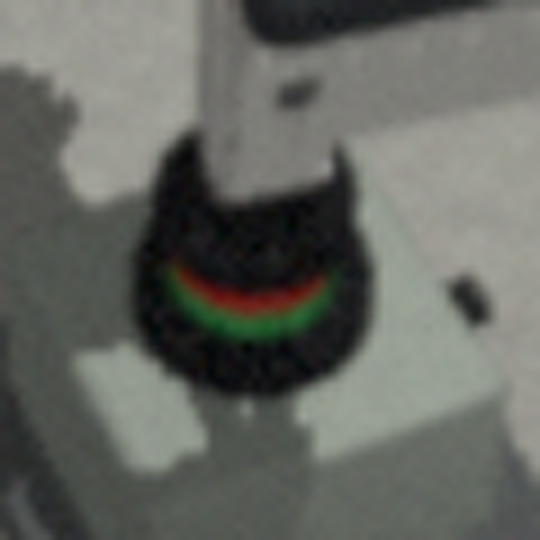

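{"fn": "servo_tool", "kwargs": {
  "series": [
    [0.3,0,0,0,0,0],
    [0.2,0,0,0,0,0],
    [0.15,0,0,0,0,0],
    [0.12,0,0,0,0,0]
  ]
}}

```text
clock: 19.85
tcp_pos: [0.5596, -0.2371, 0.0852]
tcp_rot: [0.445, 0.55, -0.45, 0.545]
contact_force: [-4.6, 1.9, 8.0]
finger_gap: 0.0006
```

{"fn": "servo_tool", "kwargs": {
  "series": [
    [0.13,0,0,0,0,0],
    [0.13,0,0,0,0,0],
    [0.13,0,0,0,0,0],
    [0.13,0,0,0,0,0]
  ]
}}

```text
clock: 20.25
tcp_pos: [0.5596, -0.2371, 0.0847]
tcp_rot: [0.444, 0.551, -0.45, 0.545]
contact_force: [-4.2, 2.1, 8.9]
finger_gap: 0.0003
```

{"fn": "servo_tool", "kwargs": {
  "series": [
    [0.1,0,0,0,0,0],
    [0.1,0,0,0,0,0],
    [0.11,0,0,0,0,0],
    [0.12,0,0,0,0,0],
    [0.12,0,0,0,0,0]
  ]
}}

```text
clock: 20.75
tcp_pos: [0.5596, -0.2371, 0.0852]
tcp_rot: [0.444, 0.552, -0.45, 0.544]
contact_force: [-3.1, 2.0, 8.9]
finger_gap: 0.0003
```

Run:
```python
from m import *
for i in range(6):
    P,R=Rt();print(P.round(4),status.observe()['clock']);snap('side','s19')
c=cv2.imread('pics/s19.png');cv2.imwrite('pics/s19c.png',cv2.resize(c[285:345,290:350],None,fx=9,fy=9,interpolation=cv2.INTER_CUBIC))
```

```text
[ 0.5596 -0.2371  0.0852] 20.75
[ 0.5596 -0.2371  0.0852] 20.8
[ 0.5596 -0.2371  0.0852] 20.85
[ 0.5596 -0.2371  0.0852] 20.9
[ 0.5596 -0.2371  0.0851] 20.95
[ 0.5597 -0.2371  0.0852] 21.0
```

View pics/s19c.png

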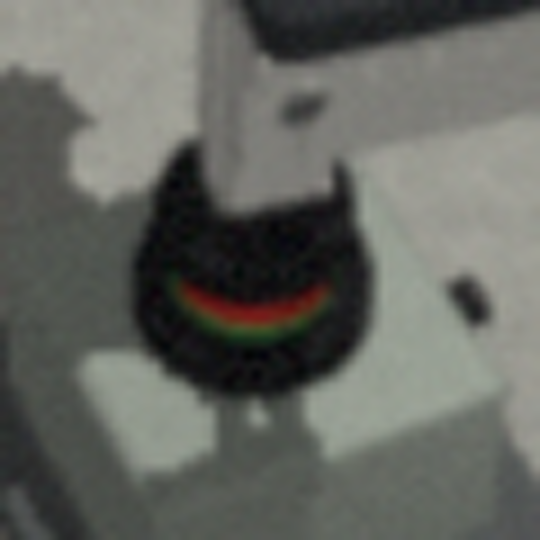

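The pose is holding steady at about 14.8 mm. I'll ease up slightly towards 14 mm and then hold.

{"fn": "servo_tool", "kwargs": {
  "series": [
    [0.06,0,0,0,0,0],
    [0.11,0,0,0,0,0]
  ]
}}

```text
clock: 21.25
tcp_pos: [0.5597, -0.2371, 0.0858]
tcp_rot: [0.443, 0.552, -0.45, 0.544]
contact_force: [-4.2, 2.3, 8.4]
finger_gap: 0.0007
```

Run:
```python
from m import *
for i in range(56):
    if i%8==0:
        P,R=Rt();s=status.observe();print(P.round(4),s['clock'],s['contact_force'].round(1))
    optics.get_image('side')
im=snap('side','s20');snap('top','t20')
c=cv2.imread('pics/s20.png');a=cv2.resize(c[285:345,290:350],None,fx=6,fy=6,interpolation=cv2.INTER_CUBIC);b=cv2.resize(c[150:270,230:350],None,fx=3,fy=3,interpolation=cv2.INTER_CUBIC)
cv2.imwrite('pics/s20c.png',np.hstack([a,b]))
```

```text
[ 0.5597 -0.2371  0.0858] 21.25 [-4.2  2.3  8.4]
[ 0.5597 -0.2371  0.0858] 21.65 [-3.8  2.8  8.7]
[ 0.5597 -0.2371  0.0858] 22.05 [-4.   1.8  8.9]
[ 0.5596 -0.2371  0.0858] 22.45 [-2.6  1.4  8.7]
[ 0.5596 -0.2371  0.0857] 22.85 [-4.1  2.8  8.2]
[ 0.5597 -0.2371  0.0858] 23.25 [-3.1  2.3  9.1]
[ 0.5597 -0.2371  0.0858] 23.65 [-3.2  2.2  8.6]
```

View pics/s20c.png

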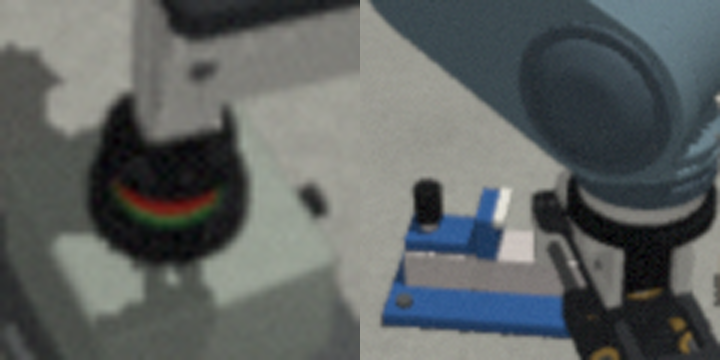

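View pics/t20.png

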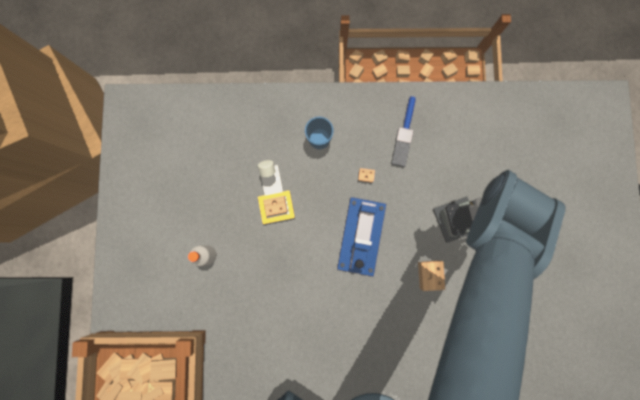

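The plunger has been held at about 14.2 mm for more than 2.4 s. The block is in the nest, the jaw is open and the bystanders are in place, so I'll hand in now.

Run:
```python
from h import *
print(status.observe()['tcp_pos']);print(workorder.job_done())
```

```text
[ 0.55965748 -0.23710755  0.0857616 ]
the job is handed in; nothing more can be done
None
```

The job is handed in, at about 24 s on the robot clock, with the arm still holding the plunger in the green band.

- **Vise:** I pulled the jaw open by its knob until the force rose to about 13 N at the stop, and left it open.
- **Block:** It sits flat in the yellow-rimmed nest, holes up, and I have let go of it. Its top face measured 57 × 45 mm at the seated height (nominal 56 × 44). It lies near the pocket's +x edge, within the clearance.
- **Plunger:** I held it still for over 2.4 s at a fingertip height of 85.8 mm, about 14.2 mm of travel, with 8–9 N of upward force. The side view shows the collar edge in green with no white stem showing.
- **Checks that wavered:**
  - On the first try the plunger eased back about 3 mm, to around 11.5 mm and still in the green, so I re-pressed it.
  - The deepest I measured was about 15.3 mm, short of the red at 18 mm.
  - The fingers tilted slightly while pressing, with about 4 N sideways.
- **Bystanders:** The glue bottle, cup and brush look unmoved in the last top view.

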